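# Put the engraver's blanks and tool cases away

### The arm

A 6-joint arm with a two-finger parallel gripper is mounted at the origin on the work surface. World frame = base frame: x ahead of the robot, y to its left, z up, the work surface at z = 0. Lengths are in m, angles in degrees, forces in N, time in s.
With the tool pointing down it reaches from about 0.3 to 0.775 m from the base axis. Payload 14.6 kg.
Tool frame: the origin (TCP) lies between the finger pads; the fingertips stand 22 mm ahead of it and the grasp point (between the pads) lies 3 mm ahead of it; z points along the fingers, y is the line along which they close (so a half turn about z gives the same grasp; the last joint's range is limited). The gripper opens to 94 mm and grips with 3 to 60 N. Pads are 16 mm wide; open, the fingers measure 119 mm over their backs; the gripper's body (75 mm by 177 mm) begins 78 mm behind the grasp point.
Start: joints at [65.741, 17.183, 87.147, -0, 75.671, -3.816], TCP at [0.192, 0.515, 0.227] pointing down, gripper open.
Joint ranges: [-173.82, 173.82], [-45.26, 126.66], [13.44, 144.39], [-59.66, 239.66], [0, 175.72], [-146.38, 146.38]. Speed limits (degrees/s): [127.2, 127.2, 147.25, 180, 180, 180].

### API

Orientations are given as a 3x3 rotation matrix whose columns are the frame's x, y, z axes.
In Python, from rig import r gives the robot as it stands.
- The arm moves only by the tool carry_out, never from a script. Its argument "motion" is a list of rows, each an object with "travel": the shift along the tool's x, y, z scaled (see below), a list of three; "turn": the turn, a rotation vector about the tool's x, y, z scaled (see below), a list of three. A call has 1 to 10 rows; each row shifts and turns the commanded pose from where the row before left it, along the tool's axes as they then stand; what a row does not reach is not made up. The controller multiplies each number of a shift by 1000 mm and each number of a turn by 180 degrees. A row lasts 1/12 s, in which the tool goes at most 41.7 mm and 7.16 degrees, less where a joint would pass 70% of its speed; a pose out of reach is approached as far as the arm can. A call with a number of a shift or a turn outside -1 to 1 is refused whole. A call with a gripper value outside its range is refused whole. "gripper" is the opening, from 0 (shut) to 1 (fully open), set as the call begins (left out, the last holds). The fingers move at their own pace and stop on an object; "squeeze" is the grip in N (left out, the last holds). Time passes only in rows, so rows that do not move let the fingers close. It gives the time, the measured TCP pose, the force, the opening and the grip force at its end, in the units of the state.
- r.observe(): the state, without advancing time (a new reading comes with each control period).
- r.snapshot(name): name is "scene" or "side" or "wrist"; returns (picture, depth): 420x560x3 uint8, red, green, blue; 420x560 float32, m along the optical axis (not along the pixel's ray), 0 where there is no reading.
- r.camera_info(name): a dict with "vertical_fov" (degrees; the focal length in pixels is half the picture's height over the tangent of half this angle, whatever the lens; pixels are square), "cx", "cy" (the principal point, pixels), "k1" (the pictures are not rectified: a ray, as slopes to the right and down, at radius r is drawn at 1 + k1 r^2 times it, then the intrinsics apply), "view" (4x4, takes a point from world to camera coordinates). Camera axes: x right, y down, z forward; pixel columns grow to the right and rows downward; lengths in m; the calibration is good to about 2 mm. A picture is of the moment at which its call begins: read the wrist's pose just before it. camera_info takes no time and is no camera call; for the wrist camera it gives the pose at the moment of the call.
- r.hand_in(): hands the job in; it is judged then, once.
The state is a dict: "t": time; "qpos": joint angles; "qd": joint speeds; "joint_torque": joint torques, N m; "position": TCP position; "ee_rot": TCP orientation; "contact_force": force on the tool from outside, world axes, zero at the start; "moment": the same for the moment, N m; "gripper_width": finger opening in m; "gripper_force": force on a finger pad.
Only numpy, scipy, OpenCV 4.12 (cv2) and the standard library are available. Lean on these libraries where they do the work, as an engineer would, in place of code of your own. Each camera call takes 0.05 s, during which the arm holds its last target. There are 200 camera calls.

### The job

Clear the engraving bench: pile all the loose steel blanks flat and squarely on one another in the open drawer of the wooden chest, edges flush and lengthwise front to back in line with the drawer's sides, and then push the drawer fully home. Stack the smaller closed wooden cases squarely in one column, centred on the large case on top of the chest and lying the same way. Leave the jar, the steel block and the tin where they are.

Things in the scene. Friction and masses are not known exactly. Their poses are not given: they have to be found in the camera images.
- chest: low wooden bench chest, 180 deep x 180 wide x 88 high, fixed to the bench; origin under its centre on the bench; x points from its front to its back, its front with the drawer faces the robot (its own -x)
- drawer (a joint): how far the chest's drawer is pulled out, m: 0 = fully home with its front flush with the chest, grows as it comes out towards the robot, 0.165 at most; stiff-sliding (about 2 N)
- drawer_in (a point): centre of the drawer's inner floor, moves with the drawer; x and y as the chest's. The space inside is 135 (x) by 142 (y); the floor is 16 above the bench, the side and back walls' tops 58 and the front panel's top 72 above the bench, the walls 7 to 8 thick
- drawer_handle (a point): middle of the drawer's handle, a horizontal steel bar 8 thick and 80 long across the drawer (chest y), 35 out from the front panel and 45 above the bench
- foot_case: the largest closed wooden case, 140 x 80 x 36 high (x, y, z), standing loose on top of the chest with its long side across it; origin under its centre, x along its length
- plate1: flat steel engraving blank 100 x 60 x 10 thick (x, y, z), lying on the bench; origin at the centre of its underside, x along its length; three or all of the four are there
- plate2: flat steel engraving blank 100 x 60 x 10 thick (x, y, z), lying on the bench; origin at the centre of its underside, x along its length; three or all of the four are there
- plate3: flat steel engraving blank 100 x 60 x 10 thick (x, y, z), lying on the bench; origin at the centre of its underside, x along its length; three or all of the four are there
- plate4: flat steel engraving blank 100 x 60 x 10 thick (x, y, z), lying on the bench; origin at the centre of its underside, x along its length; three or all of the four are there
- case1: smaller closed wooden tool case 110 x 66 x 36 high (x, y, z), on the bench; origin at the centre of its underside, x along its length; two or three of the three are there
- case2: smaller closed wooden tool case 110 x 66 x 36 high (x, y, z), on the bench; origin at the centre of its underside, x along its length; two or three of the three are there
- case3: smaller closed wooden tool case 110 x 66 x 36 high (x, y, z), on the bench; origin at the centre of its underside, x along its length; two or three of the three are there
- jar: amber glass jar, 54 in diameter, 75 high, origin under its centre; to be left alone
- bench_block: dark steel bench block 90 x 90 x 70 high; to be left alone
- wax_tin: flat round tin 80 in diameter, 25 high; to be left alone

How it is judged (in metres and radians):
On the way, in this order (a step that is already met when the one before it is completed fails the run):
1. all the steel blanks are released in one square pile in the open drawer (value of joint drawer above 0.1 m and x of plate1 in the frame of drawer_in between -0.04 and 0.04 m and y of plate1 in the frame of drawer_in between -0.05 and 0.05 m and z of plate1 in the frame of drawer_in between -0.005 and 0.036 m and angle between each of plate1, plate2, plate3, plate4's own z axis and vertical below 0.06 rad and angle between the x axis of each of plate1, plate2, plate3, plate4 and the x axis of drawer_in, either way round below 0.12 rad and horizontal distance between plate1 and plate2 below 0.008 m and horizontal distance between each of plate1, plate2 and plate3 below 0.008 m and horizontal distance between each of plate1, plate2, plate3 and plate4 below 0.008 m and x of plate2 in the frame of drawer_in between -0.04 and 0.04 m and y of plate2 in the frame of drawer_in between -0.05 and 0.05 m and z of plate2 in the frame of drawer_in between -0.005 and 0.036 m and x of plate3 in the frame of drawer_in between -0.04 and 0.04 m and y of plate3 in the frame of drawer_in between -0.05 and 0.05 m and z of plate3 in the frame of drawer_in between -0.005 and 0.036 m and x of plate4 in the frame of drawer_in between -0.04 and 0.04 m and y of plate4 in the frame of drawer_in between -0.05 and 0.05 m and z of plate4 in the frame of drawer_in between -0.005 and 0.036 m and contact force between the fingers and plate1 below 0.3 N and contact force between the fingers and plate2 below 0.3 N and contact force between the fingers and plate3 below 0.3 N and contact force between the fingers and plate4 below 0.3 N and linear speed of each of plate1, plate2, plate3, plate4 below 0.02 m/s), for 0.2 s.
2. the drawer is pushed home with the pile still square (value of joint drawer below 0.004 m and x of plate1 in the frame of drawer_in between -0.04 and 0.04 m and y of plate1 in the frame of drawer_in between -0.05 and 0.05 m and z of plate1 in the frame of drawer_in between -0.005 and 0.036 m and angle between each of plate1, plate2, plate3, plate4's own z axis and vertical below 0.06 rad and angle between the x axis of each of plate1, plate2, plate3, plate4 and the x axis of drawer_in, either way round below 0.12 rad and horizontal distance between plate1 and plate2 below 0.008 m and horizontal distance between each of plate1, plate2 and plate3 below 0.008 m and horizontal distance between each of plate1, plate2, plate3 and plate4 below 0.008 m and x of plate2 in the frame of drawer_in between -0.04 and 0.04 m and y of plate2 in the frame of drawer_in between -0.05 and 0.05 m and z of plate2 in the frame of drawer_in between -0.005 and 0.036 m and x of plate3 in the frame of drawer_in between -0.04 and 0.04 m and y of plate3 in the frame of drawer_in between -0.05 and 0.05 m and z of plate3 in the frame of drawer_in between -0.005 and 0.036 m and x of plate4 in the frame of drawer_in between -0.04 and 0.04 m and y of plate4 in the frame of drawer_in between -0.05 and 0.05 m and z of plate4 in the frame of drawer_in between -0.005 and 0.036 m), for 0.2 s.
At the end, for the whole second after the job is handed in: Drawer within 4 mm of home; every blank flat in it, within 7 degrees of its direction, centres within 8 mm of one another. Every smaller case flat in one column on the large case on the chest, centres within 12 mm of its centre, 10 mm of one another, within 7 degrees. All at rest (all of step 2 and height (world z) of foot_case above 0.083 m and angle between foot_case's own z axis and vertical below 0.05 rad and horizontal distance between each of case1, case2, case3 and foot_case below 0.012 m and z of each of case1, case2, case3 in the frame of foot_case above 0.032 m and angle between each of case1, case2, case3's own z axis and vertical below 0.06 rad and angle between the x axis of each of case1, case2, case3 and the x axis of foot_case, either way round below 0.12 rad and horizontal distance between case1 and case2 below 0.01 m and horizontal distance between each of case1, case2 and case3 below 0.01 m and linear speed of each of plate1, plate2, plate3, plate4, case1, case2, case3 below 0.02 m/s); the robot touches nothing.
It fails at once if the jar is moved more than 40 mm (distance of jar from where it was at the start of the episode above 0.04 m).
It fails at once if the bench block is moved more than 40 mm (distance of bench_block from where it was at the start of the episode above 0.04 m).
It fails at once if the wax tin is moved more than 40 mm (distance of wax_tin from where it was at the start of the episode above 0.04 m).
Of plate1, plate2, plate3, plate4 only 3 to 4 are there at a start; the rules pass over those that are not, and their reading is None.
Of case1, case2, case3 only 2 to 3 are there at a start; the rules pass over those that are not, and their reading is None.
At some moment in a run one of case1, case2, case3 may be knocked a few centimetres aside while the robot is not near it.
It also fails if it takes over 210 s, if anything falls off the work surface, if the arm or the gripper's body presses on something with over 40 N, if the wrist force passes 120 N, or if a joint passes its speed limit or range.

## Working session

There is one attempt and no reset: what is moved stays moved. The work goes in short steps, Python scripts to look and compute and a tool call to move; the robot and the scene stay as the last step left them, time stands still between calls to the robot, and variables do not carry over. Pictures are saved under pics/ and viewed, at most 14 in all, crops included, and the job is handed in when it is done.

Besides the shell and the picture viewer there is one more tool, called by a JSON object that holds its "name" and its "arguments", one argument or row to a line. carry_out: Moves the arm, as the interface text tells. Shifts and turns lie within -1 to 1; 1 stands for 1000 mm of shift or 180 degrees of turn. Its arguments: {"type":"object","properties":{"motion":{"type":"array"},"gripper":{"type":"number"},"squeeze":{"type":"number"}},"required":["motion"]}

```bash
ls; mkdir -p pics
python3 - <<'E'
from rig import r
import cv2,numpy as np
s=r.observe();print(s)
for n in("scene","side"):
    p,d=r.snapshot(n);c=r.camera_info(n);print(n,c)
    cv2.imwrite(f"pics/{n}0.png",p[:,:,::-1]);np.savez(f"{n}0.npz",p=p,d=d)
E
```

```text
pics
{'t': 0.0, 'qpos': array([ 6.57418373e+01,  1.72168101e+01,  8.71801736e+01, -1.00321731e-03,
        7.56706687e+01, -3.81474088e+00]), 'qd': array([-0.0380862 ,  0.01240213, -0.00149871, -0.0259475 , -0.09478227,
       -0.07158345]), 'joint_torque': array([-2.06651610e-03, -5.31797755e+01, -3.52733588e+01,  7.07633444e-02,
        2.43535376e-02, -1.34539955e-04]), 'position': array([0.19200335, 0.51514314, 0.22687594]), 'ee_rot': array([[-9.37019056e-01,  3.49277923e-01, -4.69645510e-04],
       [ 3.49278234e-01,  9.37018432e-01, -1.08346973e-03],
       [ 6.16344430e-05, -1.17926873e-03, -9.99999303e-01]]), 'contact_force': array([ 0.43714385,  0.41106578, -0.29689754]), 'moment': array([ 0.02149024, -0.0140193 ,  0.00782347]), 'gripper_force': 0.0, 'gripper_width': 0.09409729828479117}
scene {'vertical_fov': 56.72649617386386, 'cx': 287.11404855810054, 'cy': 211.59708119414876, 'k1': -0.03767136164059813, 'view': array([[ 0.54378761,  0.83918452,  0.00802319, -0.31343187],
       [ 0.49957271, -0.31600932, -0.80657623, -0.2096691 ],
       [-0.67433088,  0.44261433, -0.59107565,  1.59955952],
       [ 0.        ,  0.        ,  0.        ,  1.        ]])}
side {'vertical_fov': 52.06691121486311, 'cx': 281.478958802002, 'cy': 213.01236677448117, 'k1': -0.1166955214809339, 'view': array([[ 0.68722602, -0.72642506, -0.00519832, -0.37724831],
       [-0.47029541, -0.43944088, -0.76531951,  0.35320441],
       [ 0.55366292,  0.52839222, -0.64362958,  0.72824611],
       [ 0.        ,  0.        ,  0.        ,  1.        ]])}
```

View pics/scene0.png

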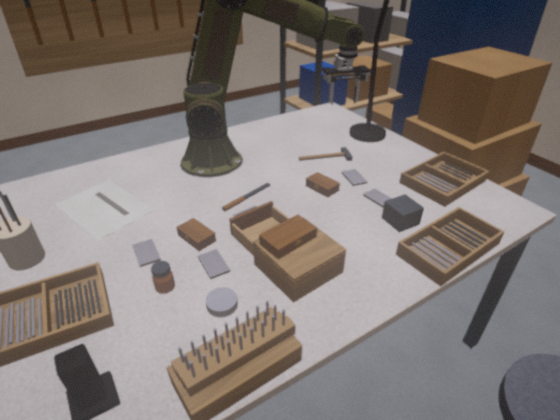

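View pics/side0.png

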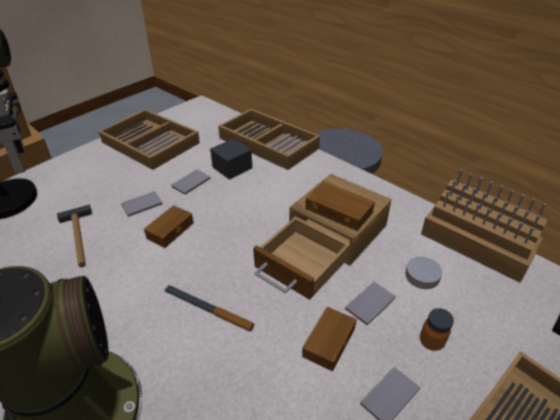

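The scene view shows plates at (146,252), (213,263), (354,177), (378,198) and cases at (196,234), (322,184). The side view shows the same plates at (390,395), (371,303), (142,204), (190,181) and the cases at (330,338), (169,226). The drawer is open, with its handle at about (276,280) in side, and the large case is on the chest at (340,202).

```bash
cat > h.py <<'E'
import cv2,numpy as np
from rig import r
U,V=np.meshgrid(np.arange(560.),np.arange(420.))
def rays(c,u,v):
    f=210/np.tan(np.radians(c['vertical_fov']/2))
    K=np.array([[f,0,c['cx']],[0,f,c['cy']],[0,0,1]])
    x=(np.asarray(u,float)-c['cx'])/f;y=(np.asarray(v,float)-c['cy'])/f
    X,Y=x.copy(),y.copy()
    for _ in range(8):
        k=1+c['k1']*(X*X+Y*Y);X=x/k;Y=y/k
    return np.stack([X,Y,np.ones_like(X)],-1)
def world(c,d):
    p=rays(c,U,V)*d[...,None];T=np.linalg.inv(c['view'])
    return p@T[:3,:3].T+T[:3,3]
def onplane(c,u,v,z):
    T=np.linalg.inv(c['view']);g=rays(c,u,v)@T[:3,:3].T;o=T[:3,3]
    return o+g*((z-o[2])/g[...,2])[...,None]
def pix(c,P):
    q=np.asarray(P)@c['view'][:3,:3].T+c['view'][:3,3];x=q[...,0]/q[...,2];y=q[...,1]/q[...,2]
    f=210/np.tan(np.radians(c['vertical_fov']/2));k=1+c['k1']*(x*x+y*y)
    return np.stack([c['cx']+f*x*k,c['cy']+f*y*k],-1)
def comps(c,d,z0,z1,box,amin=40):
    """components of height z0..z1 in the world box; centre, size, long-axis angle"""
    W=world(c,d);x0,x1,y0,y1=box
    m=((W[...,2]>z0)&(W[...,2]<z1)&(d>0)&(W[...,0]>x0)&(W[...,0]<x1)&(W[...,1]>y0)&(W[...,1]<y1)).astype(np.uint8)
    m=cv2.morphologyEx(cv2.medianBlur(m,3),cv2.MORPH_OPEN,np.ones((3,3),np.uint8))
    n,l,st,ce=cv2.connectedComponentsWithStats(m);out=[]
    for i in range(1,n):
        if st[i,4]<amin:continue
        k=l==i;zz=np.median(W[k][:,2])
        P=onplane(c,U[k],V[k],zz)[:,:2]
        out.append(rect(P)+(zz,ce[i].round(),st[i,4]))
    return out
def rect(P):
    b=cv2.boxPoints(cv2.minAreaRect((P*1000).astype(np.float32)))/1000
    e1,e2=b[1]-b[0],b[2]-b[1]
    if np.linalg.norm(e1)<np.linalg.norm(e2):e1,e2=e2,e1
    return b.mean(0),np.array([np.linalg.norm(e1),np.linalg.norm(e2)]),np.degrees(np.arctan2(e1[1],e1[0]))%180
E
python3 - <<'E'
from h import *
np.set_printoptions(precision=4,suppress=True)
for n in("scene","side"):
    z=np.load(n+"0.npz");c=r.camera_info(n);d=z['d'];W=world(c,d)
    k=(abs(W[...,2])<.02)&(W[...,0]>.25)&(W[...,0]<.6)&(abs(W[...,1])<.5)
    print(n,'table z',np.median(W[k][:,2]),W[k][:,2].std())
    for nm,a,b in(('plate',.006,.015),('case',.031,.041),('chest',.083,.093),('foot',.117,.131)):
        for o in comps(c,d,a,b,(.15,.95,-.6,.65)):print(nm,*o)
E
```

```text
scene table z -1.71720061631353e-05 0.004819501442723668
plate [0.4205 0.4056] [0.1035 0.0589] 165.44641 0.0100457411857372 [354. 176.] 209
plate [0.3112 0.0435] [0.1183 0.0223] 104.08262 0.01321654287886459 [257. 190.] 90
plate [0.5677 0.3855] [0.0871 0.0645] 8.351645 0.009828760429592465 [376. 196.] 226
plate [0.8653 0.5183] [0.128  0.0252] 3.0681548 0.008838611018562814 [472. 228.] 170
plate [0.8742 0.3735] [0.1298 0.0215] 1.6645448 0.008781854884981899 [445. 246.] 176
plate [ 0.4187 -0.3937] [0.1038 0.058 ] 176.49826 0.008972875024336024 [146. 252.] 452
plate [ 0.5691 -0.2451] [0.1029 0.0609] 177.77579 0.009393444631769166 [214. 263.] 533
plate [ 0.5072 -0.5712] [0.1584 0.0645] 176.0795 0.008549966125451836 [ 92. 290.] 472
case [0.4137 0.2587] [0.1121 0.0715] 12.701902 0.03580467698374379 [323. 181.] 311
case [ 0.4347 -0.2406] [0.114  0.0683] 13.541642 0.03554527866885454 [195. 230.] 516
chest [ 0.7113 -0.0496] [0.1833 0.1825] 4.8527646 0.08773466644464412 [306. 255.] 1764
chest [ 0.8658 -0.2821] [0.0254 0.0116] 131.95634 0.08888048146405303 [251. 323.] 41
chest [ 0.8687 -0.3975]
[... 2123 characters left out ...]
07179890919263 [485. 226.] 1059
foot [ 0.9154 -0.239 ] [0.0448 0.0344] 26.42606 0.12120546493798406 [455. 186.] 108
foot [ 0.6727 -0.0681] [0.1425 0.0877] 98.06809 0.12428902786453316 [340. 201.] 1442
foot [ 0.9231 -0.2967] [0.0686 0.0511] 107.27315 0.12117715241084115 [478. 196.] 222
foot [ 0.9221 -0.3468] [0.0438 0.0206] 176.80959 0.1208798230494118 [498. 204.] 79
foot [ 0.9223 -0.3746] [0.046 0.022] 16.158436 0.1206939282454636 [510. 209.] 88
foot [ 0.923  -0.4025] [0.0464 0.0206] 19.164967 0.12095397048458223 [521. 214.] 81
foot [ 0.9305 -0.4251] [0.0332 0.0183] 18.212524 0.12136721604860667 [531. 217.] 70
foot [ 0.9322 -0.45  ] [0.0379 0.0173] 3.387377 0.12079352478887673 [541. 222.] 72
```

Run:
```python
from h import *
np.set_printoptions(precision=4,suppress=True)
box=(.38,.72,-.2,.08)
for n in("scene","side"):
    z=np.load(n+"0.npz");c=r.camera_info(n);d=z['d']
    for nm,a,b in(('panel',.066,.078),('walls',.052,.063),('handle',.040,.051),('floor',.010,.022)):
        for o in comps(c,d,a,b,box,25):print(n,nm,*o)
    for o in comps(c,d,.062,.078,(.4,.85,-.6,.65),60):print(n,'jar/block',*o)
    for o in comps(c,d,.020,.029,(.4,.85,-.6,.65),60):print(n,'tin',*o)
    p=z['p'][220:330,230:380] if n=='side' else z['p'][190:300,220:370]
    cv2.imwrite(f"pics/{n}1.png",cv2.resize(p[:,:,::-1],None,fx=5,fy=5,interpolation=cv2.INTER_CUBIC))
```

```text
scene panel [ 0.4827 -0.0681] [0.1564 0.019 ] 95.23016 0.0706186605566711 [251. 211.] 163
scene walls [ 0.5834 -0.1352] [0.0326 0.0094] 3.0861552 0.05721782054607327 [249. 239.] 29
scene floor [ 0.5119 -0.0499] [0.1208 0.0706] 94.455315 0.01603309918232121 [260. 227.] 425
scene jar/block [0.7119 0.3524] [0.0983 0.0964] 85.12718 0.0697970443345658 [403. 205.] 521
scene jar/block [ 0.4848 -0.0701] [0.1614 0.0238] 95.2302 0.07025529427885857 [251. 211.] 205
scene jar/block [ 0.769  -0.0859] [0.2325 0.1216] 53.491436 0.07033772790665582 [301. 268.] 391
scene jar/block [ 0.5808 -0.3928] [0.0582 0.0476] 160.72923 0.07340887821559239 [160. 269.] 258
scene tin [ 0.7165 -0.2873] [0.0825 0.0774] 156.47139 0.024077266924972585 [221. 299.] 637
side panel [ 0.4754 -0.0719] [0.1609 0.0174] 94.87955 0.07319097492446947 [284. 264.] 437
side walls [ 0.5572 -0.0602] [0.1678 0.1413] 94.48297 0.058450483802454156 [313. 242.] 668
side walls [ 0.4766 -0.1225] [0.0197 0.0087] 93.98328 0.05789945573956212 [300. 280.] 28
side handle [ 0.6154 -0.0293] [0.0272 0.0102] 95.738174 0.0457879236151697 [309. 231.] 3
[... 655 characters left out ...]
[ 0.4745 -0.0718] [0.1611 0.0198] 95.02925 0.0728434285672519 [283. 264.] 512
side jar/block [ 0.569  -0.3924] [0.057  0.0471] 29.474707 0.0759611052880167 [440. 320.] 502
side tin [0.6406 0.6204] [0.0685 0.0492] 56.519955 0.023042395774618196 [163. 140.] 107
side tin [ 0.8406 -0.366 ] [0.0437 0.0129] 91.76593 0.025180817511531672 [480. 255.] 64
side tin [ 0.709  -0.2881] [0.0821 0.0784] 27.796368 0.02586631305418502 [424. 270.] 768
side tin [ 0.6204 -0.5639] [0.0349 0.008 ] 84.10163 0.024608316709302525 [526. 368.] 64
side tin [ 0.5371 -0.5666] [0.0937 0.0077] 175.3283 0.0232197178886403 [509. 402.] 181
side tin [ 0.543  -0.5909] [0.0672 0.0072] 175.49431 0.02334678264201351 [523. 407.] 125
```

View pics/side1.png

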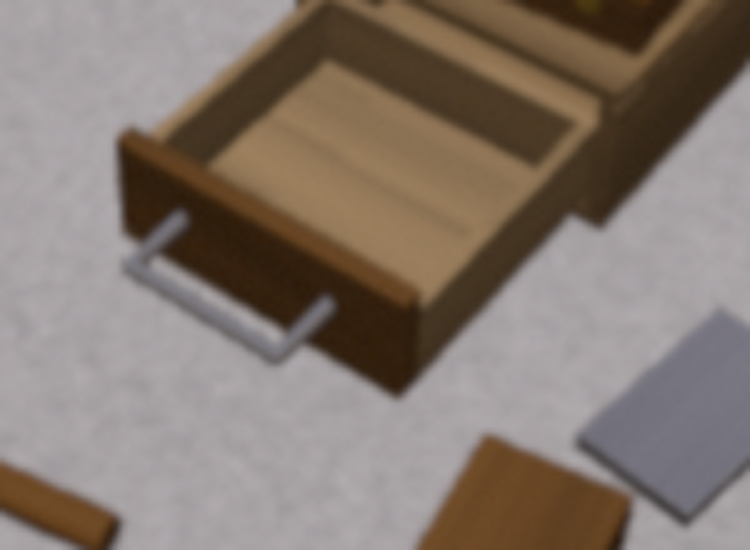

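```bash
cat >> h.py <<'E'
def go(x,y,z,phi,cap=.035):
    """turn rows first, then shift rows, in carry_out units (tool pointing down)"""
    s=r.observe();R=s['ee_rot'];p0=np.degrees(np.arctan2(R[1,1],R[0,1]))
    dphi=(phi-p0+180)%360-180;n=int(np.ceil(abs(dphi)/6.8))
    a=np.radians(phi);ya=np.array([np.cos(a),np.sin(a),0]);za=np.array([0,0,-1.]);xa=np.cross(ya,za)
    dw=np.array([x,y,z])-s['position'];t=np.array([xa,ya,za])@dw;m=max(1,int(np.ceil(np.linalg.norm(t)/cap)))
    print(f"t={s['t']:.1f} pos {s['position'].round(4)} phi {p0:.1f} tilt {R[:2,2].round(4)} | turn {n} x {-dphi/180/max(n,1):.4f}; shift total {t.round(4)} = {m} x {(t/m).round(4)}")
def wlook(z0,z1,name=None,box=(.2,.85,-.6,.6),amin=400):
    c=r.camera_info("wrist");p,d=r.snapshot("wrist")
    if name:cv2.imwrite(f"pics/{name}.png",p[:,:,::-1])
    for o in comps(c,d,z0,z1,box,amin):print("w",*[np.round(q,4) for q in o])
    return c,p,d
E
python3 -c "
from h import *
go(.418,.4045,.2,75.5)"
```

```text
t=0.1 pos [0.192  0.5152 0.2269] phi 69.6 tilt [-0.0004 -0.001 ] | turn 1 x -0.0330; shift total [-0.2465 -0.0506  0.0269] = 8 x [-0.0308 -0.0063  0.0034]
```

{"name": "carry_out", "arguments": {
  "motion": [
    {"travel": [0, 0, 0], "turn": [0, 0, -0.033]},
    {"travel": [-0.031, -0.0063, 0.0034], "turn": [0, 0, 0]},
    {"travel": [-0.031, -0.0063, 0.0034], "turn": [0, 0, 0]},
    {"travel": [-0.031, -0.0063, 0.0034], "turn": [0, 0, 0]},
    {"travel": [-0.031, -0.0063, 0.0034], "turn": [0, 0, 0]},
    {"travel": [-0.031, -0.0063, 0.0034], "turn": [0, 0, 0]},
    {"travel": [-0.031, -0.0063, 0.0034], "turn": [0, 0, 0]},
    {"travel": [-0.031, -0.0063, 0.0034], "turn": [0, 0, 0]},
    {"travel": [-0.031, -0.0063, 0.0034], "turn": [0, 0, 0]},
    {"travel": [0, 0, 0], "turn": [0, 0, 0]}
  ],
  "gripper": 1
}}

```text
t: 0.93
position: [0.4231, 0.4017, 0.1989]
ee_rot: [[-0.967, 0.254, -0.001], [0.254, 0.967, -0.002], [0.0, -0.002, -1.0]]
contact_force: [0.9, 1.3, 0.4]
gripper_width: 0.0938
gripper_force: 0.0
```

Run:
```python
from h import *
c,p,d=wlook(.005,.016,'wrist1')
print(np.linalg.inv(c['view'])[:3].round(3))
go(.418,.4045,.025,75.5)
```

```text
w [0.4174 0.4068] [0.1    0.0598] 166.011 0.0096 [280. 182.] 5607
w [0.4022 0.2911] [0.1088 0.0049] 11.8716 0.0104 [168. 197.] 420
w [0.5939 0.5772] [0.0632 0.0432] 5.6371 0.0078 [460. 288.] 768
w [0.5595 0.3874] [0.0752 0.0604] 4.7441 0.0094 [295. 304.] 2730
w [0.6621 0.3606] [0.0885 0.0111] 84.9654 0.0105 [295. 386.] 501
[[ 0.255  0.934  0.251  0.35 ]
 [ 0.967 -0.245 -0.068  0.421]
 [-0.002  0.26  -0.965  0.356]]
t=1.0 pos [0.4213 0.4029 0.1993] phi 75.3 tilt [-0.001  -0.0011] | turn 1 x -0.0010; shift total [0.0036 0.0007 0.1743] = 5 x [0.0007 0.0001 0.0349]
```

View pics/wrist1.png

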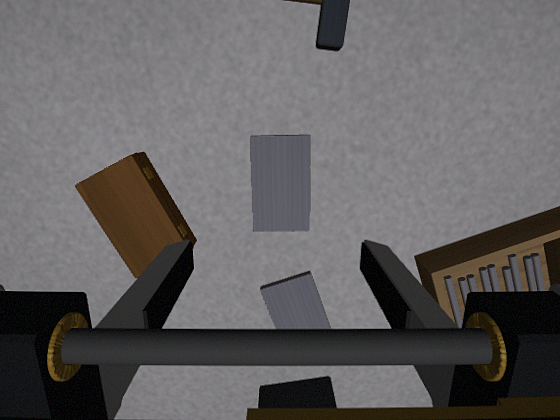

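Wrist view: plate A is centred at (280,182) and measures 100 x 60 mm at z = 9.6 mm, which matches its given size. I'm descending now.

{"name": "carry_out", "arguments": {
  "motion": [
    {"travel": [0.0023, 0.0021, 0.03], "turn": [0, 0, -0.003]},
    {"travel": [0, 0, 0.035], "turn": [0, 0, 0]},
    {"travel": [0, 0, 0.035], "turn": [0, 0, 0]},
    {"travel": [0, 0, 0.035], "turn": [0, 0, 0]},
    {"travel": [0, 0, 0], "turn": [0, 0, 0]},
    {"travel": [0, 0, 0], "turn": [0, 0, 0]},
    {"travel": [0, 0, 0], "turn": [0, 0, 0]}
  ]
}}

```text
t: 1.57
position: [0.4182, 0.408, 0.0674]
ee_rot: [[-0.971, 0.241, 0.002], [0.241, 0.971, 0.002], [-0.001, 0.002, -1.0]]
contact_force: [-0.1, 0.3, -0.4]
gripper_width: 0.0939
gripper_force: 0.0
```

```bash
python3 -c "
from h import *
go(.4174,.4068,.0245,76)"
```

```text
t=1.6 pos [0.4182 0.408  0.0674] phi 76.1 tilt [0.0017 0.0016] | turn 1 x 0.0004; shift total [ 0.0005 -0.0014  0.0429] = 2 x [ 0.0002 -0.0007  0.0215]
```

{"name": "carry_out", "arguments": {
  "motion": [
    {"travel": [0.0005, -0.0014, 0.022], "turn": [0, 0, 0]},
    {"travel": [0, 0, 0.021], "turn": [0, 0, 0]},
    {"travel": [0, 0, 0], "turn": [0, 0, 0]},
    {"travel": [0, 0, 0], "turn": [0, 0, 0]}
  ]
}}

```text
t: 1.9
position: [0.4178, 0.4068, 0.0244]
ee_rot: [[-0.971, 0.241, 0.002], [0.241, 0.971, 0.002], [-0.002, 0.002, -1.0]]
contact_force: [0.2, -0.4, 0.9]
gripper_width: 0.0941
gripper_force: 0.0
```

{"name": "carry_out", "arguments": {
  "motion": [
    {"travel": [0, 0, 0], "turn": [0, 0, 0]},
    {"travel": [0, 0, 0], "turn": [0, 0, 0]},
    {"travel": [0, 0, 0], "turn": [0, 0, 0]},
    {"travel": [0, 0, 0], "turn": [0, 0, 0]},
    {"travel": [0, 0, 0], "turn": [0, 0, 0]},
    {"travel": [0, 0, 0], "turn": [0, 0, 0]}
  ],
  "gripper": 0,
  "squeeze": 35
}}

```text
t: 2.4
position: [0.4172, 0.406, 0.0225]
ee_rot: [[-0.97, 0.241, 0.0], [0.241, 0.97, 0.0], [-0.0, 0.001, -1.0]]
contact_force: [-0.7, 1.2, 2.5]
gripper_width: 0.0594
gripper_force: 35.0
```

{"name": "carry_out", "arguments": {
  "motion": [
    {"travel": [0, 0, -0.03], "turn": [0, 0, 0]},
    {"travel": [0, 0, -0.03], "turn": [0, 0, 0]},
    {"travel": [0, 0, -0.03], "turn": [0, 0, 0]},
    {"travel": [0, 0, -0.03], "turn": [0, 0, 0]},
    {"travel": [0, 0, -0.03], "turn": [0, 0, 0]},
    {"travel": [0, 0, 0], "turn": [0, 0, 0]},
    {"travel": [0, 0, 0], "turn": [0, 0, 0]}
  ]
}}

```text
t: 2.98
position: [0.4172, 0.4059, 0.1729]
ee_rot: [[-0.97, 0.241, 0.001], [0.241, 0.97, 0.001], [-0.001, 0.001, -1.0]]
contact_force: [-0.4, -0.1, -4.3]
gripper_width: 0.0594
gripper_force: 35.0
```

```bash
python3 -c "
from h import *
go(.550,-.064,.175,95)"
```

```text
t=3.0 pos [0.4172 0.4059 0.1729] phi 76.0 tilt [0.0012 0.001 ] | turn 3 x -0.0351; shift total [-0.0913 -0.4797 -0.0021] = 14 x [-0.0065 -0.0343 -0.0002]
```

{"name": "carry_out", "arguments": {
  "motion": [
    {"travel": [0, 0, 0], "turn": [0, 0, -0.035]},
    {"travel": [0, 0, 0], "turn": [0, 0, -0.035]},
    {"travel": [0, 0, 0], "turn": [0, 0, -0.035]},
    {"travel": [-0.0065, -0.034, 0], "turn": [0, 0, 0]},
    {"travel": [-0.0065, -0.034, 0], "turn": [0, 0, 0]},
    {"travel": [-0.0065, -0.034, 0], "turn": [0, 0, 0]},
    {"travel": [-0.0065, -0.034, 0], "turn": [0, 0, 0]},
    {"travel": [-0.0065, -0.034, 0], "turn": [0, 0, 0]},
    {"travel": [-0.0065, -0.034, 0], "turn": [0, 0, 0]}
  ]
}}

```text
t: 3.73
position: [0.4727, 0.204, 0.17]
ee_rot: [[-0.996, -0.086, -0.003], [-0.086, 0.996, -0.001], [0.004, -0.001, -1.0]]
contact_force: [0.5, -0.1, -4.0]
gripper_width: 0.0597
gripper_force: 35.0
```

{"name": "carry_out", "arguments": {
  "motion": [
    {"travel": [-0.0065, -0.034, 0], "turn": [0, 0, 0]},
    {"travel": [-0.0065, -0.034, 0], "turn": [0, 0, 0]},
    {"travel": [-0.0065, -0.034, 0], "turn": [0, 0, 0]},
    {"travel": [-0.0065, -0.034, 0], "turn": [0, 0, 0]},
    {"travel": [-0.0065, -0.034, 0], "turn": [0, 0, 0]},
    {"travel": [-0.0065, -0.034, 0], "turn": [0, 0, 0]},
    {"travel": [-0.0065, -0.034, 0], "turn": [0, 0, 0]},
    {"travel": [-0.0065, -0.034, 0], "turn": [0, 0, 0]},
    {"travel": [0, 0, 0], "turn": [0, 0, 0]},
    {"travel": [0, 0, 0], "turn": [0, 0, 0]}
  ]
}}

```text
t: 4.57
position: [0.5479, -0.062, 0.1698]
ee_rot: [[-0.997, -0.083, -0.004], [-0.083, 0.997, 0.001], [0.004, 0.001, -1.0]]
contact_force: [0.5, 0.6, -4.9]
gripper_width: 0.0599
gripper_force: 35.0
```

Run:
```python
from h import *
c,p,d=wlook(.065,.079,'wrist2',(.4,.65,-.2,.1))
for o in comps(c,d,.051,.064,(.4,.65,-.2,.1),200):print('wall',*o)
for o in comps(c,d,.008,.023,(.4,.65,-.2,.1),200):print('floor',*o)
for o in comps(c,d,.143,.165,(.4,.65,-.2,.1),200):print('held',*o)
go(.55,-.064,.1,95)
```

```text
w [ 0.4781 -0.0704] [0.1568 0.012 ] 94.853 0.0714 [273. 123.] 3677
wall [ 0.5459724  -0.13821489] [0.10976305 0.00883683] 5.108723 0.0574502405433065 [182. 196.] 1397
wall [0.53117204 0.0087679 ] [0.10598501 0.00879875] 5.042563 0.05744359772965846 [366. 194.] 1340
floor [ 0.53845155 -0.06483369] [0.1463458  0.10461166] 94.80977 0.015679661705421122 [273. 168.] 8539
held [ 0.5427285  -0.06262512] [0.09134242 0.08532117] 4.7052126 0.15687923445042354 [276. 246.] 18911
t=4.6 pos [ 0.5479 -0.0608  0.1702] phi 94.9 tilt [-0.0035  0.0008] | turn 1 x -0.0007; shift total [-0.0019 -0.0034  0.0702] = 3 x [-0.0006 -0.0011  0.0234]
```

View pics/wrist2.png

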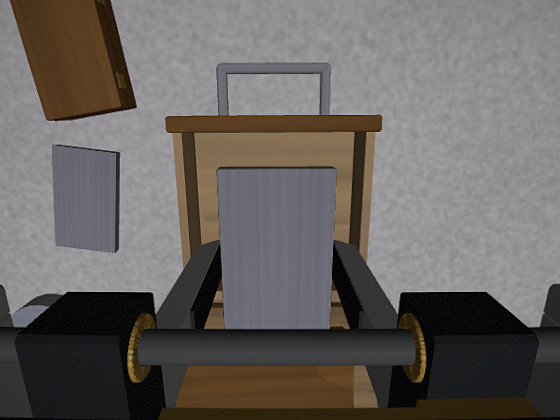

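Wrist view: the plate is held square in the middle of the drawer. The panel top runs from (166,123) to (380,123), the side walls are at columns 186 and 366, and the plate D is at (85,198).

{"name": "carry_out", "arguments": {
  "motion": [
    {"travel": [-0.002, -0.0032, 0.02], "turn": [0, 0, 0]},
    {"travel": [0, 0, 0.025], "turn": [0, 0, 0]},
    {"travel": [0, 0, 0.025], "turn": [0, 0, 0]},
    {"travel": [0, 0, 0.02], "turn": [0, 0, 0]},
    {"travel": [0, 0, 0.015], "turn": [0, 0, 0]},
    {"travel": [0, 0, 0], "turn": [0, 0, 0]},
    {"travel": [0, 0, 0], "turn": [0, 0, 0]},
    {"travel": [0, 0, 0], "turn": [0, 0, 0]}
  ]
}}

```text
t: 5.28
position: [0.5512, -0.063, 0.068]
ee_rot: [[-0.996, -0.087, 0.001], [-0.087, 0.996, -0.0], [-0.001, -0.0, -1.0]]
contact_force: [0.4, -0.0, -4.3]
gripper_width: 0.0596
gripper_force: 35.0
```

Run:
```python
from h import *
go(.55,-.064,.0395,95)
```

```text
t=5.3 pos [ 0.5512 -0.063   0.068 ] phi 95.0 tilt [ 0.0007 -0.0001] | turn 1 x -0.0001; shift total [ 0.0013 -0.0009  0.0285] = 1 x [ 0.0013 -0.0009  0.0285]
```

{"name": "carry_out", "arguments": {
  "motion": [
    {"travel": [0.0013, -0.001, 0.012], "turn": [0, 0, 0]},
    {"travel": [0, 0, 0.01], "turn": [0, 0, 0]},
    {"travel": [0, 0, 0.0065], "turn": [0, 0, 0]},
    {"travel": [0, 0, 0], "turn": [0, 0, 0]},
    {"travel": [0, 0, 0], "turn": [0, 0, 0]},
    {"travel": [0, 0, 0], "turn": [0, 0, 0]}
  ]
}}

```text
t: 5.78
position: [0.5496, -0.0647, 0.0383]
ee_rot: [[-0.996, -0.086, -0.001], [-0.086, 0.996, 0.0], [0.001, 0.0, -1.0]]
contact_force: [-0.3, 0.2, -3.9]
gripper_width: 0.0596
gripper_force: 35.0
```

{"name": "carry_out", "arguments": {
  "motion": [
    {"travel": [0, 0, 0], "turn": [0, 0, 0]},
    {"travel": [0, 0, 0], "turn": [0, 0, 0]},
    {"travel": [0, 0, 0], "turn": [0, 0, 0]},
    {"travel": [0, 0, 0], "turn": [0, 0, 0]}
  ],
  "gripper": 0.83
}}

```text
t: 6.12
position: [0.5499, -0.0648, 0.0389]
ee_rot: [[-0.996, -0.086, 0.0], [-0.086, 0.996, -0.0], [-0.0, -0.0, -1.0]]
contact_force: [0.0, -0.1, 0.4]
gripper_width: 0.0776
gripper_force: 0.0
```

{"name": "carry_out", "arguments": {
  "motion": [
    {"travel": [0, 0, -0.03], "turn": [0, 0, 0]},
    {"travel": [0, 0, -0.03], "turn": [0, 0, 0]},
    {"travel": [0, 0, -0.03], "turn": [0, 0, 0]},
    {"travel": [0, 0, -0.03], "turn": [0, 0, 0]},
    {"travel": [0, 0, -0.03], "turn": [0, 0, 0]},
    {"travel": [0, 0, 0], "turn": [0, 0, 0]},
    {"travel": [0, 0, 0], "turn": [0, 0, 0]}
  ]
}}

```text
t: 6.7
position: [0.5503, -0.0648, 0.1902]
ee_rot: [[-0.996, -0.086, 0.003], [-0.086, 0.996, -0.001], [-0.003, -0.001, -1.0]]
contact_force: [0.5, 1.4, -0.0]
gripper_width: 0.0783
gripper_force: 0.0
```

Run:
```python
from h import *
wlook(.021,.033,None,(.48,.65,-.13,.0))
go(.57,.386,.19,98)
```

```text
w [ 0.5494 -0.0649] [0.0993 0.0598] 4.905 0.0256 [277. 193.] 6375
w [ 0.6204 -0.0642] [0.1286 0.0044] 94.9308 0.0268 [272. 264.] 626
t=6.8 pos [ 0.5496 -0.0647  0.1886] phi 94.9 tilt [ 0.0004 -0.0001] | turn 1 x -0.0170; shift total [-0.0829  0.4435 -0.0014] = 13 x [-0.0064  0.0341 -0.0001]
```

{"name": "carry_out", "arguments": {
  "motion": [
    {"travel": [0, 0, 0], "turn": [0, 0, -0.017]},
    {"travel": [-0.0064, 0.034, 0], "turn": [0, 0, 0]},
    {"travel": [-0.0064, 0.034, 0], "turn": [0, 0, 0]},
    {"travel": [-0.0064, 0.034, 0], "turn": [0, 0, 0]},
    {"travel": [-0.0064, 0.034, 0], "turn": [0, 0, 0]},
    {"travel": [-0.0064, 0.034, 0], "turn": [0, 0, 0]},
    {"travel": [-0.0064, 0.034, 0], "turn": [0, 0, 0]},
    {"travel": [-0.0064, 0.034, 0], "turn": [0, 0, 0]}
  ],
  "gripper": 1
}}

```text
t: 7.42
position: [0.5603, 0.1788, 0.187]
ee_rot: [[-0.99, -0.139, -0.002], [-0.139, 0.99, -0.001], [0.003, -0.0, -1.0]]
contact_force: [0.6, -0.5, -0.0]
gripper_width: 0.0941
gripper_force: 0.0
```

{"name": "carry_out", "arguments": {
  "motion": [
    {"travel": [-0.0064, 0.034, 0], "turn": [0, 0, 0]},
    {"travel": [-0.0064, 0.034, 0], "turn": [0, 0, 0]},
    {"travel": [-0.0064, 0.034, 0], "turn": [0, 0, 0]},
    {"travel": [-0.0064, 0.034, 0], "turn": [0, 0, 0]},
    {"travel": [-0.0064, 0.034, 0], "turn": [0, 0, 0]},
    {"travel": [-0.0064, 0.034, 0], "turn": [0, 0, 0]},
    {"travel": [0, 0, 0], "turn": [0, 0, 0]},
    {"travel": [0, 0, 0], "turn": [0, 0, 0]},
    {"travel": [0, 0, 0], "turn": [0, 0, 0]}
  ]
}}

```text
t: 8.17
position: [0.5703, 0.384, 0.1871]
ee_rot: [[-0.99, -0.139, -0.002], [-0.139, 0.99, -0.001], [0.002, -0.001, -1.0]]
contact_force: [1.5, 0.3, 0.9]
gripper_width: 0.0939
gripper_force: 0.0
```

Run:
```python
from h import *
wlook(.005,.016,None,(.5,.65,.3,.46))
go(.57,.386,.0245,98)
```

```text
w [0.5739 0.3884] [0.1001 0.0598] 4.7725 0.0096 [281. 196.] 5849
t=8.2 pos [0.5706 0.3836 0.1877] phi 98.0 tilt [-0.0014 -0.001 ] | turn 1 x -0.0002; shift total [0.0003 0.0025 0.1632] = 5 x [0.0001 0.0005 0.0326]
```

{"name": "carry_out", "arguments": {
  "motion": [
    {"travel": [0, 0, 0.02], "turn": [0, 0, 0.0178]},
    {"travel": [-0.0037, 0.0045, 0.03], "turn": [0, 0, 0]},
    {"travel": [0, 0, 0.035], "turn": [0, 0, 0]},
    {"travel": [0, 0, 0.035], "turn": [0, 0, 0]},
    {"travel": [0, 0, 0.025], "turn": [0, 0, 0]},
    {"travel": [0, 0, 0.017], "turn": [0, 0, 0]},
    {"travel": [0, 0, 0], "turn": [0, 0, 0]},
    {"travel": [0, 0, 0], "turn": [0, 0, 0]},
    {"travel": [0, 0, 0], "turn": [0, 0, 0]}
  ]
}}

```text
t: 8.97
position: [0.5744, 0.3886, 0.0273]
ee_rot: [[-0.997, -0.082, 0.0], [-0.082, 0.997, 0.0], [-0.0, 0.0, -1.0]]
contact_force: [0.0, -0.4, 0.4]
gripper_width: 0.0939
gripper_force: 0.0
```

{"name": "carry_out", "arguments": {
  "motion": [
    {"travel": [0, 0, 0], "turn": [0, 0, 0]},
    {"travel": [0, 0, 0], "turn": [0, 0, 0]},
    {"travel": [0, 0, 0], "turn": [0, 0, 0]},
    {"travel": [0, 0, 0], "turn": [0, 0, 0]},
    {"travel": [0, 0, 0], "turn": [0, 0, 0]},
    {"travel": [0, 0, 0], "turn": [0, 0, 0]}
  ],
  "gripper": 0
}}

```text
t: 9.47
position: [0.574, 0.3893, 0.0268]
ee_rot: [[-0.996, -0.084, 0.0], [-0.084, 0.996, -0.0], [-0.0, -0.0, -1.0]]
contact_force: [-0.1, -1.0, 0.7]
gripper_width: 0.0589
gripper_force: 35.0
```

{"name": "carry_out", "arguments": {
  "motion": [
    {"travel": [0, 0, -0.03], "turn": [0, 0, 0]},
    {"travel": [0, 0, -0.03], "turn": [0, 0, 0]},
    {"travel": [0, 0, -0.03], "turn": [0, 0, 0]},
    {"travel": [0, 0, -0.03], "turn": [0, 0, 0]},
    {"travel": [0, 0, -0.03], "turn": [0, 0, 0]},
    {"travel": [0, 0, 0], "turn": [0, 0, 0]},
    {"travel": [0, 0, 0], "turn": [0, 0, 0]}
  ]
}}

```text
t: 10.05
position: [0.574, 0.3895, 0.177]
ee_rot: [[-0.996, -0.084, 0.001], [-0.084, 0.996, 0.001], [-0.001, 0.001, -1.0]]
contact_force: [-0.4, 0.7, -6.6]
gripper_width: 0.0594
gripper_force: 35.0
```

Run:
```python
from h import *
go(.5494,-.0649,.175,94.9)
```

```text
t=10.1 pos [0.574  0.3895 0.177 ] phi 94.8 tilt [0.0012 0.0007] | turn 1 x -0.0006; shift total [ 0.0634 -0.4506  0.002 ] = 14 x [ 0.0045 -0.0322  0.0001]
```

{"name": "carry_out", "arguments": {
  "motion": [
    {"travel": [0.0045, -0.032, 0], "turn": [0, 0, 0]},
    {"travel": [0.0045, -0.032, 0], "turn": [0, 0, 0]},
    {"travel": [0.0045, -0.032, 0], "turn": [0, 0, 0]},
    {"travel": [0.0045, -0.032, 0], "turn": [0, 0, 0]},
    {"travel": [0.0045, -0.032, 0], "turn": [0, 0, 0]},
    {"travel": [0.0045, -0.032, 0], "turn": [0, 0, 0]},
    {"travel": [0.0045, -0.032, 0], "turn": [0, 0, 0]}
  ]
}}

```text
t: 10.63
position: [0.5598, 0.1618, 0.1737]
ee_rot: [[-0.996, -0.084, -0.004], [-0.084, 0.996, -0.001], [0.004, -0.001, -1.0]]
contact_force: [0.4, -0.5, -5.0]
gripper_width: 0.0592
gripper_force: 35.0
```

{"name": "carry_out", "arguments": {
  "motion": [
    {"travel": [0.0045, -0.032, 0], "turn": [0, 0, 0]},
    {"travel": [0.0045, -0.032, 0], "turn": [0, 0, 0]},
    {"travel": [0.0045, -0.032, 0], "turn": [0, 0, 0]},
    {"travel": [0.0045, -0.032, 0], "turn": [0, 0, 0]},
    {"travel": [0.0045, -0.032, 0], "turn": [0, 0, 0]},
    {"travel": [0.0045, -0.032, 0], "turn": [0, 0, 0]},
    {"travel": [0.0045, -0.032, 0], "turn": [0, 0, 0]},
    {"travel": [0, 0, 0], "turn": [0, 0, 0]},
    {"travel": [0, 0, 0], "turn": [0, 0, 0]},
    {"travel": [0, 0, 0], "turn": [0, 0, 0]}
  ]
}}

```text
t: 11.47
position: [0.5478, -0.062, 0.1747]
ee_rot: [[-0.997, -0.083, -0.003], [-0.083, 0.997, 0.001], [0.003, 0.001, -1.0]]
contact_force: [0.8, 0.2, -5.1]
gripper_width: 0.0593
gripper_force: 35.0
```

{"name": "carry_out", "arguments": {
  "motion": [
    {"travel": [0, 0, 0.03], "turn": [0, 0, 0]},
    {"travel": [0, 0, 0.03], "turn": [0, 0, 0]},
    {"travel": [0, 0, 0.02], "turn": [0, 0, 0]},
    {"travel": [0, 0, 0], "turn": [0, 0, 0]},
    {"travel": [0, 0, 0], "turn": [0, 0, 0]},
    {"travel": [0, 0, 0], "turn": [0, 0, 0]},
    {"travel": [0, 0, 0], "turn": [0, 0, 0]}
  ]
}}

```text
t: 12.05
position: [0.5494, -0.0621, 0.0983]
ee_rot: [[-0.996, -0.084, 0.002], [-0.084, 0.996, -0.0], [-0.002, -0.001, -1.0]]
contact_force: [1.1, 0.0, -5.0]
gripper_width: 0.0592
gripper_force: 35.0
```

Run:
```python
from h import *
go(.5494,-.0649,.054,94.9)
```

```text
t=12.1 pos [ 0.5494 -0.0621  0.0983] phi 94.8 tilt [ 0.0024 -0.0004] | turn 1 x -0.0004; shift total [ 0.0002 -0.0028  0.0443] = 2 x [ 0.0001 -0.0014  0.0221]
```

{"name": "carry_out", "arguments": {
  "motion": [
    {"travel": [0, -0.0026, 0.012], "turn": [0, 0, 0]},
    {"travel": [0, 0, 0.012], "turn": [0, 0, 0]},
    {"travel": [0, 0, 0.01], "turn": [0, 0, 0]},
    {"travel": [0, 0, 0.007], "turn": [0, 0, 0]},
    {"travel": [0, 0, 0.003], "turn": [0, 0, 0]},
    {"travel": [0, 0, 0], "turn": [0, 0, 0]},
    {"travel": [0, 0, 0], "turn": [0, 0, 0]},
    {"travel": [0, 0, 0], "turn": [0, 0, 0]}
  ]
}}

```text
t: 12.72
position: [0.5491, -0.0649, 0.0528]
ee_rot: [[-0.997, -0.084, 0.001], [-0.084, 0.997, -0.0], [-0.001, -0.0, -1.0]]
contact_force: [1.8, 0.5, -2.2]
gripper_width: 0.0592
gripper_force: 35.0
```

{"name": "carry_out", "arguments": {
  "motion": [
    {"travel": [0, 0, 0], "turn": [0, 0, 0]},
    {"travel": [0, 0, 0], "turn": [0, 0, 0]},
    {"travel": [0, 0, 0], "turn": [0, 0, 0]},
    {"travel": [0, 0, 0], "turn": [0, 0, 0]}
  ],
  "gripper": 0.83
}}

```text
t: 13.05
position: [0.5488, -0.065, 0.0529]
ee_rot: [[-0.997, -0.083, 0.0], [-0.083, 0.997, -0.0], [-0.0, -0.0, -1.0]]
contact_force: [-0.4, -0.3, -0.0]
gripper_width: 0.0778
gripper_force: 0.0
```

{"name": "carry_out", "arguments": {
  "motion": [
    {"travel": [0, 0, -0.03], "turn": [0, 0, 0]},
    {"travel": [0, 0, -0.03], "turn": [0, 0, 0]},
    {"travel": [0, 0, -0.03], "turn": [0, 0, 0]},
    {"travel": [0, 0, -0.03], "turn": [0, 0, 0]},
    {"travel": [0, 0, -0.015], "turn": [0, 0, 0]},
    {"travel": [0, 0, 0], "turn": [0, 0, 0]},
    {"travel": [0, 0, 0], "turn": [0, 0, 0]}
  ]
}}

```text
t: 13.63
position: [0.5489, -0.0649, 0.1879]
ee_rot: [[-0.997, -0.084, 0.001], [-0.084, 0.997, -0.0], [-0.001, -0.0, -1.0]]
contact_force: [-0.9, -0.8, -1.4]
gripper_width: 0.078
gripper_force: 0.0
```

Run:
```python
from h import *
wlook(.031,.043,None,(.48,.65,-.13,.0))
go(.566,-.2455,.19,87.5)
```

```text
w [ 0.5492 -0.0652] [0.099  0.0599] 4.7854 0.0356 [277. 197.] 6795
w [ 0.6217 -0.0641] [0.1283 0.0054] 94.7721 0.0373 [273. 273.] 721
t=13.7 pos [ 0.5484 -0.0649  0.1868] phi 94.8 tilt [-0.001   0.0002] | turn 2 x 0.0202; shift total [-0.0254 -0.1797 -0.0032] = 6 x [-0.0042 -0.0299 -0.0005]
```

Stacked within 0.5 mm. Plate D is next.

{"name": "carry_out", "arguments": {
  "motion": [
    {"travel": [0, 0, 0], "turn": [0, 0, 0.02]},
    {"travel": [0, 0, 0], "turn": [0, 0, 0.02]},
    {"travel": [-0.0042, -0.03, 0], "turn": [0, 0, 0]},
    {"travel": [-0.0042, -0.03, 0], "turn": [0, 0, 0]},
    {"travel": [-0.0042, -0.03, 0], "turn": [0, 0, 0]},
    {"travel": [-0.0042, -0.03, 0], "turn": [0, 0, 0]},
    {"travel": [-0.0042, -0.03, 0], "turn": [0, 0, 0]},
    {"travel": [-0.0042, -0.03, 0], "turn": [0, 0, 0]},
    {"travel": [0, 0, 0], "turn": [0, 0, 0]},
    {"travel": [0, 0, 0], "turn": [0, 0, 0]}
  ],
  "gripper": 1
}}

```text
t: 14.52
position: [0.5657, -0.2467, 0.1855]
ee_rot: [[-0.999, 0.044, -0.003], [0.044, 0.999, 0.001], [0.003, 0.001, -1.0]]
contact_force: [-0.2, 2.1, -0.5]
gripper_width: 0.0944
gripper_force: 0.0
```

Run:
```python
from h import *
wlook(.005,.016,None,(.48,.65,-.33,-.16))
go(.566,-.2455,.0245,87.5)
```

```text
w [ 0.5653 -0.2456] [0.0984 0.0598] 177.3894 0.0096 [278. 192.] 5915
t=14.6 pos [ 0.5659 -0.2456  0.1859] phi 87.5 tilt [-0.0024  0.0014] | turn 1 x 0.0003; shift total [-1.000e-04  1.000e-04  1.614e-01] = 5 x [-0.      0.      0.0323]
```

{"name": "carry_out", "arguments": {
  "motion": [
    {"travel": [0, 0, 0.02], "turn": [0, 0, 0]},
    {"travel": [0, 0, 0.03], "turn": [0, 0, 0]},
    {"travel": [0, 0, 0.035], "turn": [0, 0, 0]},
    {"travel": [0, 0, 0.035], "turn": [0, 0, 0]},
    {"travel": [0, 0, 0.025], "turn": [0, 0, 0]},
    {"travel": [0, 0, 0.017], "turn": [0, 0, 0]},
    {"travel": [0, 0, 0], "turn": [0, 0, 0]},
    {"travel": [0, 0, 0], "turn": [0, 0, 0]},
    {"travel": [0, 0, 0], "turn": [0, 0, 0]}
  ]
}}

```text
t: 15.32
position: [0.5663, -0.2446, 0.0254]
ee_rot: [[-0.999, 0.041, -0.001], [0.041, 0.999, 0.0], [0.001, 0.0, -1.0]]
contact_force: [-1.3, -0.7, -0.2]
gripper_width: 0.0938
gripper_force: 0.0
```

{"name": "carry_out", "arguments": {
  "motion": [
    {"travel": [0, 0, 0], "turn": [0, 0, 0]},
    {"travel": [0, 0, 0], "turn": [0, 0, 0]},
    {"travel": [0, 0, 0], "turn": [0, 0, 0]},
    {"travel": [0, 0, 0], "turn": [0, 0, 0]},
    {"travel": [0, 0, 0], "turn": [0, 0, 0]},
    {"travel": [0, 0, 0], "turn": [0, 0, 0]}
  ],
  "gripper": 0
}}

```text
t: 15.82
position: [0.5664, -0.2458, 0.0258]
ee_rot: [[-0.999, 0.042, 0.0], [0.042, 0.999, 0.0], [-0.0, 0.0, -1.0]]
contact_force: [0.0, 0.1, 0.5]
gripper_width: 0.0598
gripper_force: 35.0
```

{"name": "carry_out", "arguments": {
  "motion": [
    {"travel": [0, 0, -0.03], "turn": [0, 0, 0]},
    {"travel": [0, 0, -0.03], "turn": [0, 0, 0]},
    {"travel": [0, 0, -0.03], "turn": [0, 0, 0]},
    {"travel": [0, 0, -0.03], "turn": [0, 0, 0]},
    {"travel": [0, 0, -0.03], "turn": [0, 0, 0]},
    {"travel": [0, 0, 0], "turn": [0, 0, 0]},
    {"travel": [0, 0, 0], "turn": [0, 0, 0]}
  ]
}}

```text
t: 16.4
position: [0.5665, -0.2459, 0.1759]
ee_rot: [[-0.999, 0.042, 0.001], [0.042, 0.999, -0.001], [-0.001, -0.001, -1.0]]
contact_force: [0.1, -0.2, -6.7]
gripper_width: 0.0596
gripper_force: 35.0
```

Run:
```python
from h import *
go(.5494,-.065,.175,94.9)
```

```text
t=16.4 pos [ 0.5665 -0.2459  0.1759] phi 87.6 tilt [ 0.0012 -0.0006] | turn 2 x -0.0203; shift total [0.0016 0.1817 0.0009] = 6 x [0.0003 0.0303 0.0002]
```

{"name": "carry_out", "arguments": {
  "motion": [
    {"travel": [0, 0, 0], "turn": [0, 0, -0.0203]},
    {"travel": [0, 0, 0], "turn": [0, 0, -0.0203]},
    {"travel": [0.0001, 0.0303, 0], "turn": [0, 0, 0]},
    {"travel": [0.0001, 0.0303, 0], "turn": [0, 0, 0]},
    {"travel": [0.0001, 0.0303, 0], "turn": [0, 0, 0]},
    {"travel": [0.0001, 0.0303, 0], "turn": [0, 0, 0]},
    {"travel": [0.0001, 0.0303, 0], "turn": [0, 0, 0]},
    {"travel": [0.0001, 0.0303, 0], "turn": [0, 0, 0]},
    {"travel": [0, 0, 0], "turn": [0, 0, 0]},
    {"travel": [0, 0, 0], "turn": [0, 0, 0]}
  ]
}}

```text
t: 17.23
position: [0.5494, -0.0634, 0.1733]
ee_rot: [[-0.996, -0.088, -0.004], [-0.088, 0.996, 0.001], [0.004, 0.001, -1.0]]
contact_force: [0.5, 0.0, -5.4]
gripper_width: 0.0596
gripper_force: 35.0
```

{"name": "carry_out", "arguments": {
  "motion": [
    {"travel": [0, 0, 0.03], "turn": [0, 0, 0]},
    {"travel": [0, 0, 0.03], "turn": [0, 0, 0]},
    {"travel": [0, 0, 0.015], "turn": [0, 0, 0]},
    {"travel": [0, 0, 0], "turn": [0, 0, 0]},
    {"travel": [0, 0, 0], "turn": [0, 0, 0]},
    {"travel": [0, 0, 0], "turn": [0, 0, 0]},
    {"travel": [0, 0, 0], "turn": [0, 0, 0]}
  ]
}}

```text
t: 17.82
position: [0.5509, -0.0652, 0.1019]
ee_rot: [[-0.996, -0.085, 0.002], [-0.085, 0.996, -0.0], [-0.002, -0.001, -1.0]]
contact_force: [0.0, -0.6, -4.8]
gripper_width: 0.0592
gripper_force: 35.0
```

Run:
```python
from h import *
go(.5503,-.065,.063,94.9)
```

```text
t=17.8 pos [ 0.5509 -0.0652  0.1019] phi 94.9 tilt [ 0.0018 -0.0004] | turn 1 x -0.0001; shift total [0.0006 0.0002 0.0389] = 2 x [0.0003 0.0001 0.0194]
```

{"name": "carry_out", "arguments": {
  "motion": [
    {"travel": [0.0005, 0, 0.012], "turn": [0, 0, 0]},
    {"travel": [0, 0, 0.012], "turn": [0, 0, 0]},
    {"travel": [0, 0, 0.008], "turn": [0, 0, 0]},
    {"travel": [0, 0, 0.005], "turn": [0, 0, 0]},
    {"travel": [0, 0, 0.0025], "turn": [0, 0, 0]},
    {"travel": [0, 0, 0], "turn": [0, 0, 0]},
    {"travel": [0, 0, 0], "turn": [0, 0, 0]},
    {"travel": [0, 0, 0], "turn": [0, 0, 0]}
  ]
}}

```text
t: 18.48
position: [0.5504, -0.0646, 0.0617]
ee_rot: [[-0.996, -0.086, 0.002], [-0.086, 0.996, 0.0], [-0.002, -0.0, -1.0]]
contact_force: [2.1, 4.3, 3.4]
gripper_width: 0.0594
gripper_force: 35.0
```

{"name": "carry_out", "arguments": {
  "motion": [
    {"travel": [0, 0, 0], "turn": [0, 0, 0]},
    {"travel": [0, 0, 0], "turn": [0, 0, 0]},
    {"travel": [0, 0, 0], "turn": [0, 0, 0]},
    {"travel": [0, 0, 0], "turn": [0, 0, 0]}
  ],
  "gripper": 0.83
}}

```text
t: 18.82
position: [0.5496, -0.0649, 0.0611]
ee_rot: [[-0.996, -0.085, -0.0], [-0.085, 0.996, -0.0], [0.0, -0.0, -1.0]]
contact_force: [-0.2, 0.2, 0.1]
gripper_width: 0.0778
gripper_force: 0.0
```

{"name": "carry_out", "arguments": {
  "motion": [
    {"travel": [0, 0, -0.03], "turn": [0, 0, 0]},
    {"travel": [0, 0, -0.03], "turn": [0, 0, 0]},
    {"travel": [0, 0, -0.03], "turn": [0, 0, 0]},
    {"travel": [0, 0, -0.03], "turn": [0, 0, 0]},
    {"travel": [0, 0, -0.005], "turn": [0, 0, 0]},
    {"travel": [0, 0, 0], "turn": [0, 0, 0]},
    {"travel": [0, 0, 0], "turn": [0, 0, 0]}
  ]
}}

```text
t: 19.4
position: [0.5495, -0.0648, 0.1854]
ee_rot: [[-0.996, -0.085, -0.001], [-0.085, 0.996, 0.0], [0.001, 0.0, -1.0]]
contact_force: [0.0, -0.7, -0.1]
gripper_width: 0.0781
gripper_force: 0.0
```

Run:
```python
from h import *
wlook(.041,.053,None,(.48,.65,-.13,.0))
go(.4165,-.394,.19,87)
```

```text
w [ 0.5494 -0.0649] [0.0992 0.0598] 4.7301 0.0456 [277. 200.] 7334
w [ 0.6234 -0.0644] [0.1275 0.0053] 94.8701 0.0471 [271. 279.] 785
t=19.4 pos [ 0.5493 -0.0648  0.1848] phi 94.9 tilt [-0.0021  0.0003] | turn 2 x 0.0219; shift total [ 0.1154 -0.3357 -0.0052] = 11 x [ 0.0105 -0.0305 -0.0005]
```

{"name": "carry_out", "arguments": {
  "motion": [
    {"travel": [0, 0, 0], "turn": [0, 0, 0.022]},
    {"travel": [0, 0, 0], "turn": [0, 0, 0.022]},
    {"travel": [0.0105, -0.0305, 0], "turn": [0, 0, 0]},
    {"travel": [0.0105, -0.0305, 0], "turn": [0, 0, 0]},
    {"travel": [0.0105, -0.0305, 0], "turn": [0, 0, 0]},
    {"travel": [0.0105, -0.0305, 0], "turn": [0, 0, 0]},
    {"travel": [0.0105, -0.0305, 0], "turn": [0, 0, 0]},
    {"travel": [0.0105, -0.0305, 0], "turn": [0, 0, 0]}
  ],
  "gripper": 1
}}

```text
t: 20.12
position: [0.476, -0.2453, 0.1846]
ee_rot: [[-0.999, 0.053, -0.002], [0.053, 0.999, 0.001], [0.002, 0.001, -1.0]]
contact_force: [0.4, -0.9, 0.4]
gripper_width: 0.0936
gripper_force: 0.0
```

{"name": "carry_out", "arguments": {
  "motion": [
    {"travel": [0.0105, -0.0305, 0], "turn": [0, 0, 0]},
    {"travel": [0.0105, -0.0305, 0], "turn": [0, 0, 0]},
    {"travel": [0.0105, -0.0305, 0], "turn": [0, 0, 0]},
    {"travel": [0.0105, -0.0305, 0], "turn": [0, 0, 0]},
    {"travel": [0.0105, -0.0305, 0], "turn": [0, 0, 0]},
    {"travel": [0, 0, 0], "turn": [0, 0, 0]},
    {"travel": [0, 0, 0], "turn": [0, 0, 0]},
    {"travel": [0, 0, 0], "turn": [0, 0, 0]}
  ]
}}

```text
t: 20.78
position: [0.4167, -0.3931, 0.1849]
ee_rot: [[-0.999, 0.053, -0.001], [0.053, 0.999, 0.002], [0.001, 0.002, -1.0]]
contact_force: [0.5, 0.5, 0.5]
gripper_width: 0.094
gripper_force: 0.0
```

Run:
```python
from h import *
wlook(.005,.016,None,(.33,.52,-.45,-.33))
go(.4165,-.394,.0245,87)
```

```text
w [ 0.4158 -0.3944] [0.0996 0.0598] 176.4283 0.0096 [275. 191.] 5979
t=20.8 pos [ 0.417  -0.3928  0.1853] phi 87.0 tilt [-0.001   0.0013] | turn 1 x 0.0001; shift total [ 0.0004 -0.0013  0.1608] = 5 x [ 0.0001 -0.0003  0.0322]
```

{"name": "carry_out", "arguments": {
  "motion": [
    {"travel": [0.0011, -0.0017, 0.02], "turn": [0, 0, 0.003]},
    {"travel": [0, 0, 0.03], "turn": [0, 0, 0]},
    {"travel": [0, 0, 0.035], "turn": [0, 0, 0]},
    {"travel": [0, 0, 0.035], "turn": [0, 0, 0]},
    {"travel": [0, 0, 0.025], "turn": [0, 0, 0]},
    {"travel": [0, 0, 0.017], "turn": [0, 0, 0]},
    {"travel": [0, 0, 0], "turn": [0, 0, 0]},
    {"travel": [0, 0, 0], "turn": [0, 0, 0]},
    {"travel": [0, 0, 0], "turn": [0, 0, 0]}
  ]
}}

```text
t: 21.58
position: [0.4162, -0.3944, 0.0241]
ee_rot: [[-0.998, 0.061, -0.0], [0.061, 0.998, 0.0], [0.0, 0.0, -1.0]]
contact_force: [0.1, -0.5, -0.7]
gripper_width: 0.094
gripper_force: 0.0
```

{"name": "carry_out", "arguments": {
  "motion": [
    {"travel": [0, 0, 0], "turn": [0, 0, 0]},
    {"travel": [0, 0, 0], "turn": [0, 0, 0]},
    {"travel": [0, 0, 0], "turn": [0, 0, 0]},
    {"travel": [0, 0, 0], "turn": [0, 0, 0]},
    {"travel": [0, 0, 0], "turn": [0, 0, 0]},
    {"travel": [0, 0, 0], "turn": [0, 0, 0]}
  ],
  "gripper": 0
}}

```text
t: 22.08
position: [0.4156, -0.3952, 0.0242]
ee_rot: [[-0.998, 0.062, -0.0], [0.062, 0.998, 0.0], [0.0, 0.0, -1.0]]
contact_force: [-0.2, 1.1, 0.4]
gripper_width: 0.0595
gripper_force: 35.0
```

{"name": "carry_out", "arguments": {
  "motion": [
    {"travel": [0, 0, -0.03], "turn": [0, 0, 0]},
    {"travel": [0, 0, -0.03], "turn": [0, 0, 0]},
    {"travel": [0, 0, -0.03], "turn": [0, 0, 0]},
    {"travel": [0, 0, -0.03], "turn": [0, 0, 0]},
    {"travel": [0, 0, -0.03], "turn": [0, 0, 0]},
    {"travel": [0, 0, 0], "turn": [0, 0, 0]},
    {"travel": [0, 0, 0], "turn": [0, 0, 0]}
  ]
}}

```text
t: 22.67
position: [0.4157, -0.3955, 0.1747]
ee_rot: [[-0.998, 0.062, 0.001], [0.062, 0.998, -0.001], [-0.001, -0.001, -1.0]]
contact_force: [0.2, -0.4, -5.0]
gripper_width: 0.0595
gripper_force: 35.0
```

Run:
```python
from h import *
go(.5496,-.065,.175,94.9)
```

```text
t=22.7 pos [ 0.4157 -0.3955  0.1747] phi 86.4 tilt [ 0.001  -0.0012] | turn 2 x -0.0235; shift total [-1.617e-01  3.179e-01 -3.000e-04] = 11 x [-0.0147  0.0289 -0.    ]
```

{"name": "carry_out", "arguments": {
  "motion": [
    {"travel": [0, 0, 0], "turn": [0, 0, -0.0235]},
    {"travel": [0, 0, 0], "turn": [0, 0, -0.0235]},
    {"travel": [-0.0147, 0.0289, 0], "turn": [0, 0, 0]},
    {"travel": [-0.0147, 0.0289, 0], "turn": [0, 0, 0]},
    {"travel": [-0.0147, 0.0289, 0], "turn": [0, 0, 0]},
    {"travel": [-0.0147, 0.0289, 0], "turn": [0, 0, 0]},
    {"travel": [-0.0147, 0.0289, 0], "turn": [0, 0, 0]},
    {"travel": [-0.0147, 0.0289, 0], "turn": [0, 0, 0]}
  ]
}}

```text
t: 23.33
position: [0.4881, -0.2132, 0.1718]
ee_rot: [[-0.996, -0.085, -0.003], [-0.085, 0.996, 0.002], [0.003, 0.002, -1.0]]
contact_force: [1.0, -0.2, -5.1]
gripper_width: 0.0596
gripper_force: 35.0
```

{"name": "carry_out", "arguments": {
  "motion": [
    {"travel": [-0.0147, 0.0289, 0], "turn": [0, 0, 0]},
    {"travel": [-0.0147, 0.0289, 0], "turn": [0, 0, 0]},
    {"travel": [-0.0147, 0.0289, 0], "turn": [0, 0, 0]},
    {"travel": [-0.0147, 0.0289, 0], "turn": [0, 0, 0]},
    {"travel": [-0.0147, 0.0289, 0], "turn": [0, 0, 0]},
    {"travel": [0, 0, 0], "turn": [0, 0, 0]},
    {"travel": [0, 0, 0], "turn": [0, 0, 0]},
    {"travel": [0, 0, 0], "turn": [0, 0, 0]}
  ]
}}

```text
t: 24.0
position: [0.5488, -0.065, 0.1724]
ee_rot: [[-0.996, -0.086, -0.003], [-0.086, 0.996, 0.0], [0.003, 0.001, -1.0]]
contact_force: [-0.4, -0.2, -5.1]
gripper_width: 0.0594
gripper_force: 35.0
```

{"name": "carry_out", "arguments": {
  "motion": [
    {"travel": [0, 0, 0.03], "turn": [0, 0, 0]},
    {"travel": [0, 0, 0.025], "turn": [0, 0, 0]},
    {"travel": [0, 0, 0.015], "turn": [0, 0, 0]},
    {"travel": [0, 0, 0], "turn": [0, 0, 0]},
    {"travel": [0, 0, 0], "turn": [0, 0, 0]},
    {"travel": [0, 0, 0], "turn": [0, 0, 0]},
    {"travel": [0, 0, 0], "turn": [0, 0, 0]}
  ]
}}

```text
t: 24.58
position: [0.5501, -0.0653, 0.1055]
ee_rot: [[-0.996, -0.085, 0.002], [-0.085, 0.996, -0.0], [-0.002, -0.001, -1.0]]
contact_force: [0.1, 0.2, -4.2]
gripper_width: 0.0596
gripper_force: 35.0
```

Run:
```python
from h import *
go(.5496,-.065,.071,94.8)
```

```text
t=24.6 pos [ 0.5501 -0.0653  0.1055] phi 94.9 tilt [ 0.002  -0.0004] | turn 1 x 0.0004; shift total [0.0004 0.0003 0.0345] = 1 x [0.0004 0.0003 0.0345]
```

{"name": "carry_out", "arguments": {
  "motion": [
    {"travel": [0.0004, 0.0003, 0.012], "turn": [0, 0, 0]},
    {"travel": [0, 0, 0.01], "turn": [0, 0, 0]},
    {"travel": [0, 0, 0.006], "turn": [0, 0, 0]},
    {"travel": [0, 0, 0.004], "turn": [0, 0, 0]},
    {"travel": [0, 0, 0.0025], "turn": [0, 0, 0]},
    {"travel": [0, 0, 0], "turn": [0, 0, 0]},
    {"travel": [0, 0, 0], "turn": [0, 0, 0]},
    {"travel": [0, 0, 0], "turn": [0, 0, 0]}
  ]
}}

```text
t: 25.25
position: [0.5497, -0.0644, 0.0702]
ee_rot: [[-0.996, -0.086, 0.001], [-0.086, 0.996, 0.0], [-0.001, -0.0, -1.0]]
contact_force: [2.4, 2.2, 1.6]
gripper_width: 0.0593
gripper_force: 35.0
```

{"name": "carry_out", "arguments": {
  "motion": [
    {"travel": [0, 0, 0], "turn": [0, 0, 0]},
    {"travel": [0, 0, 0], "turn": [0, 0, 0]},
    {"travel": [0, 0, 0], "turn": [0, 0, 0]},
    {"travel": [0, 0, 0], "turn": [0, 0, 0]}
  ],
  "gripper": 0.83
}}

```text
t: 25.58
position: [0.549, -0.0647, 0.0697]
ee_rot: [[-0.996, -0.085, -0.0], [-0.085, 0.996, -0.0], [0.0, -0.0, -1.0]]
contact_force: [0.2, 0.9, 0.6]
gripper_width: 0.0776
gripper_force: 0.0
```

{"name": "carry_out", "arguments": {
  "motion": [
    {"travel": [0, 0, -0.03], "turn": [0, 0, 0]},
    {"travel": [0, 0, -0.03], "turn": [0, 0, 0]},
    {"travel": [0, 0, -0.03], "turn": [0, 0, 0]},
    {"travel": [0, 0, -0.025], "turn": [0, 0, 0]},
    {"travel": [0, 0, 0], "turn": [0, 0, 0]},
    {"travel": [0, 0, 0], "turn": [0, 0, 0]}
  ]
}}

```text
t: 26.08
position: [0.5494, -0.0647, 0.1857]
ee_rot: [[-0.996, -0.085, 0.002], [-0.085, 0.996, -0.001], [-0.002, -0.001, -1.0]]
contact_force: [-0.3, 0.3, -1.1]
gripper_width: 0.078
gripper_force: 0.0
```

Run:
```python
from h import *
c,p,d=wlook(.051,.063,'wrist3',(.48,.65,-.13,.0))
for a,b in((.041,.054),(.065,.079)):
  for o in comps(c,d,a,b,(.38,.5,-.2,.1),150):print('handle/panel',*o)
go(.405,-.077,.185,95)
```

```text
w [ 0.5492 -0.0647] [0.0998 0.0598] 4.8786 0.0556 [277. 203.] 7780
w [ 0.6254 -0.0646] [0.1289 0.0089] 94.4018 0.0571 [270. 286.] 1157
handle/panel [ 0.45763946 -0.07193001] [0.08742239 0.03854029] 95.45252 0.047916137967294825 [278.  84.] 1889
handle/panel [ 0.48310184 -0.07000688] [0.15673633 0.01202618] 95.06651 0.07142413487744503 [278. 127.] 3263
t=26.1 pos [ 0.5489 -0.0646  0.1843] phi 94.9 tilt [-0.0002 -0.    ] | turn 1 x -0.0006; shift total [ 0.1445  0.0002 -0.0007] = 5 x [ 0.0289  0.     -0.0001]
```

View pics/wrist3.png

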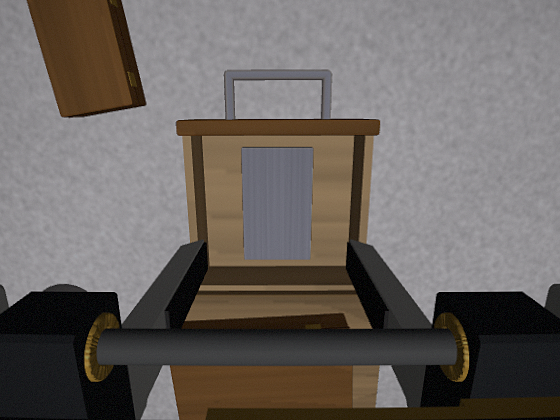

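Wrist view: the pile is square at (277,203), and the handle bar is at row 74 with the drawer panel at row 127. Next I push the drawer home by the bar.

{"name": "carry_out", "arguments": {
  "motion": [
    {"travel": [0.029, 0, 0], "turn": [0, 0, 0]},
    {"travel": [0.029, 0, 0], "turn": [0, 0, 0]},
    {"travel": [0.029, 0, 0], "turn": [0, 0, 0]},
    {"travel": [0.029, 0, 0], "turn": [0, 0, 0]},
    {"travel": [0.029, 0, 0], "turn": [0, 0, 0]},
    {"travel": [0, 0, 0], "turn": [0, 0, 0]},
    {"travel": [0, 0, 0], "turn": [0, 0, 0]}
  ],
  "gripper": 0,
  "squeeze": 20
}}

```text
t: 26.72
position: [0.4038, -0.077, 0.184]
ee_rot: [[-0.996, -0.085, -0.001], [-0.085, 0.996, 0.0], [0.001, 0.0, -1.0]]
contact_force: [0.4, -0.6, 1.2]
gripper_width: 0.0346
gripper_force: 0.0
```

{"name": "carry_out", "arguments": {
  "motion": [
    {"travel": [0, 0, 0.035], "turn": [0, 0, 0]},
    {"travel": [0, 0, 0.035], "turn": [0, 0, 0]},
    {"travel": [0, 0, 0.035], "turn": [0, 0, 0]},
    {"travel": [0, 0, 0.028], "turn": [0, 0, 0]},
    {"travel": [0, 0, 0], "turn": [0, 0, 0]},
    {"travel": [0, 0, 0], "turn": [0, 0, 0]},
    {"travel": [0, 0, 0], "turn": [0, 0, 0]}
  ]
}}

```text
t: 27.3
position: [0.4056, -0.0771, 0.0528]
ee_rot: [[-0.996, -0.086, 0.001], [-0.086, 0.996, -0.0], [-0.001, -0.0, -1.0]]
contact_force: [-0.2, -0.5, -0.1]
gripper_width: 0.0006
gripper_force: 0.0
```

{"name": "carry_out", "arguments": {
  "motion": [
    {"travel": [-0.007, 0, 0], "turn": [0, 0, 0]},
    {"travel": [-0.007, 0, 0], "turn": [0, 0, 0]},
    {"travel": [-0.007, 0, 0], "turn": [0, 0, 0]},
    {"travel": [-0.007, 0, 0], "turn": [0, 0, 0]},
    {"travel": [-0.007, 0, 0], "turn": [0, 0, 0]},
    {"travel": [-0.007, 0, 0], "turn": [0, 0, 0]},
    {"travel": [-0.007, 0, 0], "turn": [0, 0, 0]}
  ]
}}

```text
t: 27.88
position: [0.4543, -0.0727, 0.0518]
ee_rot: [[-0.996, -0.086, 0.0], [-0.086, 0.996, 0.0], [-0.0, 0.0, -1.0]]
contact_force: [-2.2, 0.2, 2.5]
gripper_width: 0.0003
gripper_force: 1.2
```

{"name": "carry_out", "arguments": {
  "motion": [
    {"travel": [-0.008, 0, 0], "turn": [0, 0, 0]},
    {"travel": [-0.008, 0, 0], "turn": [0, 0, 0]},
    {"travel": [-0.008, 0, 0], "turn": [0, 0, 0]},
    {"travel": [-0.008, 0, 0], "turn": [0, 0, 0]},
    {"travel": [-0.008, 0, 0], "turn": [0, 0, 0]},
    {"travel": [-0.008, 0, 0], "turn": [0, 0, 0]},
    {"travel": [-0.008, 0, 0], "turn": [0, 0, 0]},
    {"travel": [-0.008, 0, 0], "turn": [0, 0, 0]},
    {"travel": [-0.008, 0, 0], "turn": [0, 0, 0]},
    {"travel": [-0.008, 0, 0], "turn": [0, 0, 0]}
  ]
}}

```text
t: 28.72
position: [0.5339, -0.0658, 0.0517]
ee_rot: [[-0.996, -0.085, -0.0], [-0.085, 0.996, 0.0], [0.0, 0.0, -1.0]]
contact_force: [-2.9, 1.7, 1.3]
gripper_width: 0.0004
gripper_force: 1.2
```

{"name": "carry_out", "arguments": {
  "motion": [
    {"travel": [-0.006, 0, 0], "turn": [0, 0, 0]},
    {"travel": [-0.006, 0, 0], "turn": [0, 0, 0]},
    {"travel": [-0.005, 0, 0], "turn": [0, 0, 0]},
    {"travel": [-0.004, 0, 0], "turn": [0, 0, 0]},
    {"travel": [-0.003, 0, 0], "turn": [0, 0, 0]}
  ]
}}

```text
t: 29.13
position: [0.5575, -0.0639, 0.0517]
ee_rot: [[-0.996, -0.085, -0.0], [-0.085, 0.996, -0.0], [0.0, -0.0, -1.0]]
contact_force: [-2.1, 0.7, 0.1]
gripper_width: 0.0005
gripper_force: 1.0
```

{"name": "carry_out", "arguments": {
  "motion": [
    {"travel": [-0.002, 0, 0], "turn": [0, 0, 0]},
    {"travel": [-0.002, 0, 0], "turn": [0, 0, 0]}
  ]
}}

```text
t: 29.3
position: [0.5611, -0.0635, 0.0517]
ee_rot: [[-0.996, -0.085, -0.0], [-0.085, 0.996, 0.0], [0.0, 0.0, -1.0]]
contact_force: [-2.6, 0.9, -0.2]
gripper_width: 0.0004
gripper_force: 1.1
```

{"name": "carry_out", "arguments": {
  "motion": [
    {"travel": [-0.002, 0, 0], "turn": [0, 0, 0]},
    {"travel": [0, 0, 0], "turn": [0, 0, 0]}
  ]
}}

```text
t: 29.47
position: [0.5635, -0.0634, 0.0519]
ee_rot: [[-0.996, -0.085, 0.001], [-0.085, 0.996, -0.0], [-0.001, -0.0, -1.0]]
contact_force: [-0.3, 0.2, -0.2]
gripper_width: 0.0002
gripper_force: 0.0
```

{"name": "carry_out", "arguments": {
  "motion": [
    {"travel": [-0.0015, 0, 0], "turn": [0, 0, 0]},
    {"travel": [-0.0015, 0, 0], "turn": [0, 0, 0]},
    {"travel": [-0.001, 0, 0], "turn": [0, 0, 0]}
  ]
}}

```text
t: 29.72
position: [0.5672, -0.0631, 0.0518]
ee_rot: [[-0.996, -0.085, 0.0], [-0.085, 0.996, -0.0], [-0.0, -0.0, -1.0]]
contact_force: [-2.9, -1.4, 1.9]
gripper_width: 0.0005
gripper_force: 1.0
```

{"name": "carry_out", "arguments": {
  "motion": [
    {"travel": [-0.001, 0, 0], "turn": [0, 0, 0]},
    {"travel": [-0.001, 0, 0], "turn": [0, 0, 0]},
    {"travel": [-0.001, 0, 0], "turn": [0, 0, 0]}
  ]
}}

```text
t: 29.97
position: [0.5689, -0.0629, 0.0517]
ee_rot: [[-0.996, -0.086, -0.003], [-0.086, 0.996, -0.0], [0.003, 0.0, -1.0]]
contact_force: [-18.9, -2.5, 13.4]
gripper_width: 0.0002
gripper_force: 9.4
```

{"name": "carry_out", "arguments": {
  "motion": [
    {"travel": [0.01, 0, 0], "turn": [0, 0, 0]},
    {"travel": [0.015, 0, 0], "turn": [0, 0, 0]},
    {"travel": [0, 0, -0.035], "turn": [0, 0, 0]},
    {"travel": [0, 0, -0.035], "turn": [0, 0, 0]},
    {"travel": [0, 0, -0.035], "turn": [0, 0, 0]},
    {"travel": [0, 0, -0.035], "turn": [0, 0, 0]},
    {"travel": [0, 0, -0.035], "turn": [0, 0, 0]},
    {"travel": [0, 0, -0.035], "turn": [0, 0, 0]}
  ],
  "gripper": 1
}}

```text
t: 30.63
position: [0.5451, -0.0648, 0.2638]
ee_rot: [[-0.996, -0.085, 0.001], [-0.085, 0.996, -0.0], [-0.001, -0.0, -1.0]]
contact_force: [0.0, 0.3, 0.1]
gripper_width: 0.0503
gripper_force: 0.0
```

{"name": "carry_out", "arguments": {
  "motion": [
    {"travel": [-0.03, 0, 0], "turn": [0, 0, 0]},
    {"travel": [-0.03, 0, 0], "turn": [0, 0, 0]},
    {"travel": [-0.03, 0, 0], "turn": [0, 0, 0]},
    {"travel": [-0.03, 0, 0], "turn": [0, 0, 0]},
    {"travel": [0, 0, 0], "turn": [0, 0, 0]},
    {"travel": [0, 0, 0], "turn": [0, 0, 0]},
    {"travel": [0, 0, 0], "turn": [0, 0, 0]}
  ]
}}

```text
t: 31.22
position: [0.6643, -0.0547, 0.2616]
ee_rot: [[-0.996, -0.085, -0.0], [-0.085, 0.996, 0.0], [0.0, 0.0, -1.0]]
contact_force: [0.1, 0.6, 0.3]
gripper_width: 0.0932
gripper_force: 0.0
```

Run:
```python
from h import *
c,p,d=wlook(.117,.131,'wrist4',(.55,.85,-.2,.1))
for o in comps(c,d,.082,.094,(.5,.85,-.2,.1),400):print('chest',*o)
for o in comps(c,d,.065,.078,(.4,.75,-.2,.1),150):print('panel',*o)
for n in("scene","side"):
    cc=r.camera_info(n);p,d=r.snapshot(n)
    for o in comps(cc,d,.031,.041,(.25,.55,-.35,.35),250):print(n,'case',*o)
go(.410,.2575,.25,102)
```

```text
w [ 0.6766 -0.0651] [0.1393 0.0804] 98.3039 0.1236 [264. 214.] 13388
chest [ 0.70573014 -0.04987845] [0.17983894 0.17849603] 94.87121 0.08755533931149986 [288. 240.] 15530
scene case [0.41341838 0.25889748] [0.11211094 0.07154112] 12.70042 0.03560559283343867 [323. 181.] 301
scene case [ 0.43514523 -0.24130093] [0.1147945  0.06893839] 14.358834 0.03550256957440412 [195. 230.] 527
side case [0.40646604 0.2554012 ] [0.1123712  0.07375328] 12.068156 0.03761998187347715 [167. 222.] 813
side case [ 0.42771745 -0.24206519] [0.11388682 0.06607486] 13.833511 0.03743014671751388 [329. 335.] 1700
t=31.4 pos [ 0.6641 -0.0548  0.2627] phi 94.9 tilt [ 0.0012 -0.0002] | turn 2 x -0.0198; shift total [0.1836 0.3583 0.0127] = 12 x [0.0153 0.0299 0.0011]
```

View pics/wrist4.png

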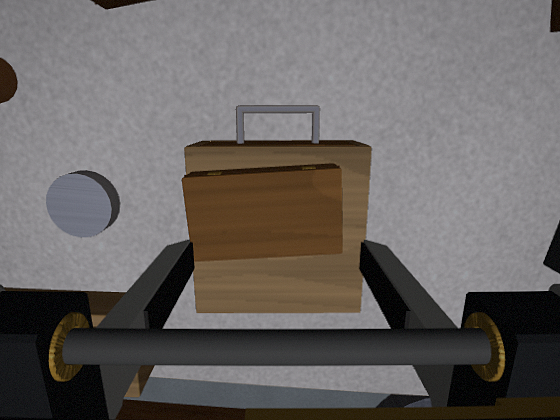

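Wrist view: the drawer is flush with the chest and the handle bar is at row 108. The large case is at (264,214), with world centre (0.677,-0.065) and yaw 98.3°. The first case is next.

{"name": "carry_out", "arguments": {
  "motion": [
    {"travel": [0, 0, 0], "turn": [0, 0, -0.0205]},
    {"travel": [0, 0, 0], "turn": [0, 0, -0.0205]},
    {"travel": [0.0153, 0.03, 0], "turn": [0, 0, 0]},
    {"travel": [0.0153, 0.03, 0], "turn": [0, 0, 0]},
    {"travel": [0.0153, 0.03, 0], "turn": [0, 0, 0]},
    {"travel": [0.0153, 0.03, 0], "turn": [0, 0, 0]},
    {"travel": [0.0153, 0.03, 0], "turn": [0, 0, 0]},
    {"travel": [0.0153, 0.03, 0], "turn": [0, 0, 0]}
  ]
}}

```text
t: 32.03
position: [0.535, 0.1025, 0.2625]
ee_rot: [[-0.977, -0.212, 0.001], [-0.212, 0.977, 0.0], [-0.001, -0.0, -1.0]]
contact_force: [1.2, -0.1, 0.3]
gripper_width: 0.0938
gripper_force: 0.0
```

{"name": "carry_out", "arguments": {
  "motion": [
    {"travel": [0.0153, 0.03, 0.01], "turn": [0, 0, 0]},
    {"travel": [0.0153, 0.03, 0.01], "turn": [0, 0, 0]},
    {"travel": [0.0153, 0.03, 0.01], "turn": [0, 0, 0]},
    {"travel": [0.0153, 0.03, 0.01], "turn": [0, 0, 0]},
    {"travel": [0.0153, 0.03, 0.01], "turn": [0, 0, 0]},
    {"travel": [0.0153, 0.03, 0.01], "turn": [0, 0, 0]},
    {"travel": [0, 0, 0], "turn": [0, 0, 0]},
    {"travel": [0, 0, 0], "turn": [0, 0, 0]},
    {"travel": [0, 0, 0], "turn": [0, 0, 0]}
  ]
}}

```text
t: 32.78
position: [0.409, 0.2577, 0.2025]
ee_rot: [[-0.977, -0.213, 0.001], [-0.213, 0.977, 0.0], [-0.001, 0.0, -1.0]]
contact_force: [0.7, 0.0, 0.6]
gripper_width: 0.0937
gripper_force: 0.0
```

Run:
```python
from h import *
wlook(.030,.043,None,(.25,.58,.1,.38))
go(.410,.257,.031,102.4)
```

```text
w [0.4088 0.2592] [0.1094 0.0656] 11.8339 0.0356 [278. 193.] 7548
t=32.8 pos [0.4093 0.2574 0.2025] phi 102.2 tilt [0.0013 0.0005] | turn 1 x -0.0009; shift total [-0.0006 -0.0006  0.1715] = 5 x [-0.0001 -0.0001  0.0343]
```

{"name": "carry_out", "arguments": {
  "motion": [
    {"travel": [0, 0.0018, 0.03], "turn": [0, 0, 0.002]},
    {"travel": [0, 0, 0.035], "turn": [0, 0, 0]},
    {"travel": [0, 0, 0.035], "turn": [0, 0, 0]},
    {"travel": [0, 0, 0.035], "turn": [0, 0, 0]},
    {"travel": [0, 0, 0.022], "turn": [0, 0, 0]},
    {"travel": [0, 0, 0.015], "turn": [0, 0, 0]},
    {"travel": [0, 0, 0], "turn": [0, 0, 0]},
    {"travel": [0, 0, 0], "turn": [0, 0, 0]},
    {"travel": [0, 0, 0], "turn": [0, 0, 0]}
  ]
}}

```text
t: 33.58
position: [0.4094, 0.2597, 0.031]
ee_rot: [[-0.979, -0.206, 0.002], [-0.206, 0.979, 0.001], [-0.002, 0.0, -1.0]]
contact_force: [0.1, -0.8, -0.2]
gripper_width: 0.0938
gripper_force: 0.0
```

{"name": "carry_out", "arguments": {
  "motion": [
    {"travel": [0, 0, 0], "turn": [0, 0, 0]},
    {"travel": [0, 0, 0], "turn": [0, 0, 0]},
    {"travel": [0, 0, 0], "turn": [0, 0, 0]},
    {"travel": [0, 0, 0], "turn": [0, 0, 0]},
    {"travel": [0, 0, 0], "turn": [0, 0, 0]},
    {"travel": [0, 0, 0], "turn": [0, 0, 0]}
  ],
  "gripper": 0,
  "squeeze": 30
}}

```text
t: 34.08
position: [0.4085, 0.2599, 0.0301]
ee_rot: [[-0.978, -0.207, 0.0], [-0.207, 0.978, 0.0], [-0.0, 0.0, -1.0]]
contact_force: [0.3, -1.5, 5.6]
gripper_width: 0.0658
gripper_force: 30.0
```

{"name": "carry_out", "arguments": {
  "motion": [
    {"travel": [0, 0, -0.035], "turn": [0, 0, 0]},
    {"travel": [0, 0, -0.035], "turn": [0, 0, 0]},
    {"travel": [0, 0, -0.035], "turn": [0, 0, 0]},
    {"travel": [0, 0, -0.035], "turn": [0, 0, 0]},
    {"travel": [0, 0, -0.035], "turn": [0, 0, 0]},
    {"travel": [0, 0, -0.025], "turn": [0, 0, 0]},
    {"travel": [0, 0, 0], "turn": [0, 0, 0]},
    {"travel": [0, 0, 0], "turn": [0, 0, 0]}
  ]
}}

```text
t: 34.75
position: [0.4085, 0.2599, 0.2302]
ee_rot: [[-0.978, -0.207, 0.001], [-0.207, 0.978, 0.001], [-0.002, 0.0, -1.0]]
contact_force: [-0.3, 1.1, -2.5]
gripper_width: 0.0656
gripper_force: 30.0
```

Run:
```python
from h import *
go(.6766,-.0651,.23,8.3)
```

```text
t=34.8 pos [0.4085 0.2599 0.2302] phi 101.9 tilt [0.0015 0.0008] | turn 14 x 0.0372; shift total [-3.603e-01  2.184e-01  2.000e-04] = 13 x [-0.0277  0.0168  0.    ]
```

{"name": "carry_out", "arguments": {
  "motion": [
    {"travel": [0, 0, 0], "turn": [0, 0, 0.0372]},
    {"travel": [0, 0, 0], "turn": [0, 0, 0.0372]},
    {"travel": [0, 0, 0], "turn": [0, 0, 0.0372]},
    {"travel": [0, 0, 0], "turn": [0, 0, 0.0372]},
    {"travel": [0, 0, 0], "turn": [0, 0, 0.0372]},
    {"travel": [0, 0, 0], "turn": [0, 0, 0.0372]},
    {"travel": [0, 0, 0], "turn": [0, 0, 0.0372]},
    {"travel": [0, 0, 0], "turn": [0, 0, 0.0372]},
    {"travel": [0, 0, 0], "turn": [0, 0, 0.0372]},
    {"travel": [0, 0, 0], "turn": [0, 0, 0.0372]}
  ]
}}

```text
t: 35.58
position: [0.4078, 0.2595, 0.2277]
ee_rot: [[-0.568, 0.823, -0.003], [0.823, 0.568, -0.002], [0.0, -0.003, -1.0]]
contact_force: [-0.6, 0.5, -2.8]
gripper_width: 0.0654
gripper_force: 30.0
```

{"name": "carry_out", "arguments": {
  "motion": [
    {"travel": [0, 0, 0], "turn": [0, 0, 0.0372]},
    {"travel": [0, 0, 0], "turn": [0, 0, 0.0372]},
    {"travel": [0, 0, 0], "turn": [0, 0, 0.0372]},
    {"travel": [0, 0, 0], "turn": [0, 0, 0.0372]},
    {"travel": [0, 0, 0], "turn": [0, 0, 0]},
    {"travel": [0, 0, 0], "turn": [0, 0, 0]},
    {"travel": [0, 0, 0], "turn": [0, 0, 0]}
  ]
}}

```text
t: 36.17
position: [0.4081, 0.2597, 0.2288]
ee_rot: [[-0.146, 0.989, -0.001], [0.989, 0.146, -0.001], [-0.0, -0.001, -1.0]]
contact_force: [0.3, -0.8, -1.4]
gripper_width: 0.066
gripper_force: 30.0
```

Run:
```python
from h import *
go(.6766,-.0651,.23,8.3)
```

```text
t=36.2 pos [0.4081 0.2597 0.2288] phi 8.4 tilt [-0.0014 -0.0007] | turn 1 x 0.0006; shift total [-0.3602  0.2188 -0.0012] = 13 x [-0.0277  0.0168 -0.0001]
```

{"name": "carry_out", "arguments": {
  "motion": [
    {"travel": [-0.0277, 0.0168, 0], "turn": [0, 0, 0]},
    {"travel": [-0.0277, 0.0168, 0], "turn": [0, 0, 0]},
    {"travel": [-0.0277, 0.0168, 0], "turn": [0, 0, 0]},
    {"travel": [-0.0277, 0.0168, 0], "turn": [0, 0, 0]},
    {"travel": [-0.0277, 0.0168, 0], "turn": [0, 0, 0]},
    {"travel": [-0.0277, 0.0168, 0], "turn": [0, 0, 0]},
    {"travel": [-0.0277, 0.0168, 0], "turn": [0, 0, 0]}
  ]
}}

```text
t: 36.75
position: [0.553, 0.0832, 0.2293]
ee_rot: [[-0.145, 0.989, -0.001], [0.989, 0.145, -0.0], [0.0, -0.001, -1.0]]
contact_force: [0.7, -0.2, -1.9]
gripper_width: 0.066
gripper_force: 30.0
```

{"name": "carry_out", "arguments": {
  "motion": [
    {"travel": [-0.0277, 0.0168, 0], "turn": [0, 0, 0]},
    {"travel": [-0.0277, 0.0168, 0], "turn": [0, 0, 0]},
    {"travel": [-0.0277, 0.0168, 0], "turn": [0, 0, 0]},
    {"travel": [-0.0277, 0.0168, 0], "turn": [0, 0, 0]},
    {"travel": [-0.0277, 0.0168, 0], "turn": [0, 0, 0]},
    {"travel": [-0.0277, 0.0168, 0], "turn": [0, 0, 0]},
    {"travel": [0, 0, 0], "turn": [0, 0, 0]},
    {"travel": [0, 0, 0], "turn": [0, 0, 0]},
    {"travel": [0, 0, 0], "turn": [0, 0, 0]}
  ]
}}

```text
t: 37.5
position: [0.6754, -0.0652, 0.229]
ee_rot: [[-0.144, 0.99, -0.001], [0.99, 0.144, 0.0], [0.0, -0.001, -1.0]]
contact_force: [-0.7, 0.4, -1.0]
gripper_width: 0.066
gripper_force: 30.0
```

{"name": "carry_out", "arguments": {
  "motion": [
    {"travel": [0, 0, 0.02], "turn": [0, 0, 0]},
    {"travel": [0, 0, 0.02], "turn": [0, 0, 0]},
    {"travel": [0, 0, 0], "turn": [0, 0, 0]},
    {"travel": [0, 0, 0], "turn": [0, 0, 0]},
    {"travel": [0, 0, 0], "turn": [0, 0, 0]},
    {"travel": [0, 0, 0], "turn": [0, 0, 0]}
  ]
}}

```text
t: 38.0
position: [0.6761, -0.0653, 0.1915]
ee_rot: [[-0.143, 0.99, 0.002], [0.99, 0.143, -0.0], [-0.001, 0.002, -1.0]]
contact_force: [0.3, 0.1, -1.3]
gripper_width: 0.0659
gripper_force: 30.0
```

Run:
```python
from h import *
go(.6766,-.0651,.155,8.3)
```

```text
t=38.0 pos [ 0.6761 -0.0653  0.1915] phi 8.2 tilt [ 0.0022 -0.0003] | turn 1 x -0.0004; shift total [0.0001 0.0005 0.0365] = 2 x [0.     0.0003 0.0183]
```

{"name": "carry_out", "arguments": {
  "motion": [
    {"travel": [0, 0.0005, 0.012], "turn": [0, 0, 0]},
    {"travel": [0, 0, 0.01], "turn": [0, 0, 0]},
    {"travel": [0, 0, 0.008], "turn": [0, 0, 0]},
    {"travel": [0, 0, 0.004], "turn": [0, 0, 0]},
    {"travel": [0, 0, 0.0025], "turn": [0, 0, 0]},
    {"travel": [0, 0, 0], "turn": [0, 0, 0]},
    {"travel": [0, 0, 0], "turn": [0, 0, 0]},
    {"travel": [0, 0, 0], "turn": [0, 0, 0]}
  ]
}}

```text
t: 38.67
position: [0.6759, -0.0655, 0.1541]
ee_rot: [[-0.142, 0.99, -0.001], [0.99, 0.142, -0.0], [0.0, -0.001, -1.0]]
contact_force: [-6.9, 1.1, 9.0]
gripper_width: 0.0662
gripper_force: 30.0
```

{"name": "carry_out", "arguments": {
  "motion": [
    {"travel": [0, 0, 0], "turn": [0, 0, 0]},
    {"travel": [0, 0, 0], "turn": [0, 0, 0]},
    {"travel": [0, 0, 0], "turn": [0, 0, 0]},
    {"travel": [0, 0, 0], "turn": [0, 0, 0]}
  ],
  "gripper": 0.9
}}

```text
t: 39.0
position: [0.6763, -0.0655, 0.153]
ee_rot: [[-0.142, 0.99, -0.0], [0.99, 0.142, 0.0], [0.0, -0.0, -1.0]]
contact_force: [0.8, 0.1, -0.6]
gripper_width: 0.0842
gripper_force: 0.0
```

{"name": "carry_out", "arguments": {
  "motion": [
    {"travel": [0, 0, -0.03], "turn": [0, 0, 0]},
    {"travel": [0, 0, -0.035], "turn": [0, 0, 0]},
    {"travel": [0, 0, -0.035], "turn": [0, 0, 0]},
    {"travel": [0, 0, -0.03], "turn": [0, 0, 0]},
    {"travel": [0, 0, 0], "turn": [0, 0, 0]},
    {"travel": [0, 0, 0], "turn": [0, 0, 0]},
    {"travel": [0, 0, 0], "turn": [0, 0, 0]}
  ]
}}

```text
t: 39.58
position: [0.676, -0.0655, 0.2819]
ee_rot: [[-0.142, 0.99, -0.002], [0.99, 0.142, 0.0], [0.0, -0.002, -1.0]]
contact_force: [0.4, -0.1, 0.2]
gripper_width: 0.0847
gripper_force: 0.0
```

Run:
```python
from h import *
c,p,d=wlook(.153,.167,None,(.55,.85,-.2,.1))
for n in("scene","side"):
    cc=r.camera_info(n);p,d=r.snapshot(n)
    for o in comps(cc,d,.031,.041,(.25,.6,-.35,-.1),250):print(n,'case',*o)
go(.431,-.2415,.28,-76)
```

```text
w [ 0.6762 -0.0657] [0.1088 0.0656] 98.1114 0.1596 [277. 204.] 9838
scene case [ 0.39539498 -0.22824182] [0.11491629 0.06721621] 14.556555 0.035393137974804034 [194. 222.] 479
side case [ 0.3884914  -0.22911239] [0.11322739 0.06611104] 13.950469 0.03741497433039215 [311. 344.] 1792
t=39.7 pos [ 0.676  -0.0655  0.2815] phi 8.2 tilt [-0.0025  0.0004] | turn 13 x 0.0360; shift total [-0.2803  0.1115  0.0015] = 9 x [-0.0311  0.0124  0.0002]
```

Case F has been knocked about 4 cm aside, so I re-aim at (0.392,-0.229).

{"name": "carry_out", "arguments": {
  "motion": [
    {"travel": [0, 0, 0], "turn": [0, 0, 0.036]},
    {"travel": [0, 0, 0], "turn": [0, 0, 0.036]},
    {"travel": [0, 0, 0], "turn": [0, 0, 0.036]},
    {"travel": [0, 0, 0], "turn": [0, 0, 0.036]},
    {"travel": [0, 0, 0], "turn": [0, 0, 0.036]},
    {"travel": [0, 0, 0], "turn": [0, 0, 0.036]},
    {"travel": [0, 0, 0], "turn": [0, 0, 0.036]},
    {"travel": [0, 0, 0], "turn": [0, 0, 0.036]},
    {"travel": [0, 0, 0], "turn": [0, 0, 0.036]},
    {"travel": [0, 0, 0], "turn": [0, 0, 0.036]}
  ],
  "gripper": 1
}}

```text
t: 40.57
position: [0.6761, -0.0655, 0.2821]
ee_rot: [[0.838, 0.545, -0.002], [0.545, -0.838, 0.0], [-0.001, -0.001, -1.0]]
contact_force: [-0.1, 0.0, -1.3]
gripper_width: 0.094
gripper_force: 0.0
```

{"name": "carry_out", "arguments": {
  "motion": [
    {"travel": [0, 0, 0], "turn": [0, 0, 0.036]},
    {"travel": [0, 0, 0], "turn": [0, 0, 0.036]},
    {"travel": [0, 0, 0], "turn": [0, 0, 0.036]},
    {"travel": [0, 0, 0], "turn": [0, 0, 0]},
    {"travel": [0, 0, 0], "turn": [0, 0, 0]}
  ]
}}

```text
t: 40.98
position: [0.6761, -0.0655, 0.2825]
ee_rot: [[0.97, 0.244, -0.001], [0.244, -0.97, 0.0], [-0.001, -0.0, -1.0]]
contact_force: [0.3, 0.2, -0.3]
gripper_width: 0.0943
gripper_force: 0.0
```

Run:
```python
from h import *
go(.392,-.2287,.20,-75.8)
```

```text
t=41.0 pos [ 0.6761 -0.0655  0.2825] phi -75.9 tilt [-0.0011  0.0002] | turn 1 x -0.0003; shift total [-0.3155  0.0885  0.0825] = 10 x [-0.0316  0.0089  0.0082]
```

{"name": "carry_out", "arguments": {
  "motion": [
    {"travel": [-0.0316, 0.0089, 0], "turn": [0, 0, 0]},
    {"travel": [-0.0316, 0.0089, 0], "turn": [0, 0, 0]},
    {"travel": [-0.0316, 0.0089, 0], "turn": [0, 0, 0]},
    {"travel": [-0.0316, 0.0089, 0.01], "turn": [0, 0, 0]},
    {"travel": [-0.0316, 0.0089, 0.01], "turn": [0, 0, 0]},
    {"travel": [-0.0316, 0.0089, 0.01], "turn": [0, 0, 0]},
    {"travel": [-0.0316, 0.0089, 0.01], "turn": [0, 0, 0]},
    {"travel": [-0.0316, 0.0089, 0.01], "turn": [0, 0, 0]},
    {"travel": [-0.0316, 0.0089, 0.015], "turn": [0, 0, 0]},
    {"travel": [-0.0316, 0.0089, 0.015], "turn": [0, 0, 0]}
  ]
}}

```text
t: 41.82
position: [0.3895, -0.2284, 0.2027]
ee_rot: [[0.969, 0.245, 0.001], [0.245, -0.969, -0.0], [0.0, 0.0, -1.0]]
contact_force: [0.9, -1.2, 0.4]
gripper_width: 0.0937
gripper_force: 0.0
```

{"name": "carry_out", "arguments": {
  "motion": [
    {"travel": [0, 0, 0], "turn": [0, 0, 0]},
    {"travel": [0, 0, 0], "turn": [0, 0, 0]},
    {"travel": [0, 0, 0], "turn": [0, 0, 0]}
  ]
}}

```text
t: 42.07
position: [0.3915, -0.228, 0.2037]
ee_rot: [[0.97, 0.243, 0.001], [0.243, -0.97, -0.0], [0.001, 0.001, -1.0]]
contact_force: [-0.1, -0.6, 0.4]
gripper_width: 0.094
gripper_force: 0.0
```

Run:
```python
from h import *
wlook(.030,.043,None,(.25,.58,-.38,-.1))
go(.392,-.2287,.031,-75.8)
```

```text
w [ 0.3907 -0.2287] [0.1095 0.0656] 14.0504 0.0356 [276. 194.] 7511
t=42.1 pos [ 0.3918 -0.2278  0.2038] phi -75.9 tilt [ 0.0009 -0.0005] | turn 1 x -0.0008; shift total [-0.      0.0009  0.1728] = 5 x [-0.      0.0002  0.0346]
```

{"name": "carry_out", "arguments": {
  "motion": [
    {"travel": [-0.0013, 0.0006, 0.03], "turn": [0, 0, 0]},
    {"travel": [0, 0, 0.035], "turn": [0, 0, 0]},
    {"travel": [0, 0, 0.035], "turn": [0, 0, 0]},
    {"travel": [0, 0, 0.035], "turn": [0, 0, 0]},
    {"travel": [0, 0, 0.022], "turn": [0, 0, 0]},
    {"travel": [0, 0, 0.016], "turn": [0, 0, 0]},
    {"travel": [0, 0, 0], "turn": [0, 0, 0]},
    {"travel": [0, 0, 0], "turn": [0, 0, 0]},
    {"travel": [0, 0, 0], "turn": [0, 0, 0]}
  ]
}}

```text
t: 42.87
position: [0.3909, -0.229, 0.0314]
ee_rot: [[0.97, 0.242, 0.001], [0.242, -0.97, -0.001], [0.001, 0.001, -1.0]]
contact_force: [-0.1, -0.9, 0.4]
gripper_width: 0.0936
gripper_force: 0.0
```

{"name": "carry_out", "arguments": {
  "motion": [
    {"travel": [0, 0, 0], "turn": [0, 0, 0]},
    {"travel": [0, 0, 0], "turn": [0, 0, 0]},
    {"travel": [0, 0, 0], "turn": [0, 0, 0]},
    {"travel": [0, 0, 0], "turn": [0, 0, 0]},
    {"travel": [0, 0, 0], "turn": [0, 0, 0]},
    {"travel": [0, 0, 0], "turn": [0, 0, 0]}
  ],
  "gripper": 0
}}

```text
t: 43.37
position: [0.39, -0.2289, 0.0306]
ee_rot: [[0.971, 0.241, 0.0], [0.241, -0.971, -0.0], [0.0, 0.0, -1.0]]
contact_force: [-0.8, 1.2, 6.5]
gripper_width: 0.0661
gripper_force: 30.0
```

{"name": "carry_out", "arguments": {
  "motion": [
    {"travel": [0, 0, -0.035], "turn": [0, 0, 0]},
    {"travel": [0, 0, -0.035], "turn": [0, 0, 0]},
    {"travel": [0, 0, -0.035], "turn": [0, 0, 0]},
    {"travel": [0, 0, -0.035], "turn": [0, 0, 0]},
    {"travel": [0, 0, -0.035], "turn": [0, 0, 0]},
    {"travel": [0, 0, -0.035], "turn": [0, 0, 0]},
    {"travel": [0, 0, -0.03], "turn": [0, 0, 0]},
    {"travel": [0, 0, 0], "turn": [0, 0, 0]},
    {"travel": [0, 0, 0], "turn": [0, 0, 0]}
  ]
}}

```text
t: 44.12
position: [0.39, -0.229, 0.2707]
ee_rot: [[0.971, 0.241, 0.001], [0.241, -0.971, -0.001], [0.001, 0.001, -1.0]]
contact_force: [-0.2, 0.5, -4.2]
gripper_width: 0.0659
gripper_force: 30.0
```

Run:
```python
from h import *
go(.6766,-.0656,.27,8.2)
```

```text
t=44.1 pos [ 0.39   -0.229   0.2707] phi -76.1 tilt [ 0.0015 -0.0011] | turn 13 x -0.0360; shift total [0.1208 0.307  0.0007] = 10 x [0.0121 0.0307 0.0001]
```

{"name": "carry_out", "arguments": {
  "motion": [
    {"travel": [0, 0, 0], "turn": [0, 0, -0.036]},
    {"travel": [0, 0, 0], "turn": [0, 0, -0.036]},
    {"travel": [0, 0, 0], "turn": [0, 0, -0.036]},
    {"travel": [0, 0, 0], "turn": [0, 0, -0.036]},
    {"travel": [0, 0, 0], "turn": [0, 0, -0.036]},
    {"travel": [0, 0, 0], "turn": [0, 0, -0.036]},
    {"travel": [0, 0, 0], "turn": [0, 0, -0.036]},
    {"travel": [0, 0, 0], "turn": [0, 0, -0.036]},
    {"travel": [0, 0, 0], "turn": [0, 0, -0.036]},
    {"travel": [0, 0, 0], "turn": [0, 0, -0.036]}
  ]
}}

```text
t: 44.95
position: [0.3893, -0.2285, 0.268]
ee_rot: [[0.19, 0.982, -0.003], [0.982, -0.19, 0.002], [0.001, -0.003, -1.0]]
contact_force: [-0.5, 0.8, -3.8]
gripper_width: 0.0656
gripper_force: 30.0
```

{"name": "carry_out", "arguments": {
  "motion": [
    {"travel": [0, 0, 0], "turn": [0, 0, -0.036]},
    {"travel": [0, 0, 0], "turn": [0, 0, -0.036]},
    {"travel": [0, 0, 0], "turn": [0, 0, -0.036]},
    {"travel": [0, 0, 0], "turn": [0, 0, 0]},
    {"travel": [0, 0, 0], "turn": [0, 0, 0]}
  ]
}}

```text
t: 45.37
position: [0.3895, -0.2286, 0.2687]
ee_rot: [[-0.139, 0.99, -0.002], [0.99, 0.139, 0.002], [0.002, -0.002, -1.0]]
contact_force: [-0.3, -0.0, -2.5]
gripper_width: 0.0658
gripper_force: 30.0
```

{"name": "carry_out", "arguments": {
  "motion": [
    {"travel": [0.0121, 0.0307, 0], "turn": [0, 0, 0]},
    {"travel": [0.0121, 0.0307, 0], "turn": [0, 0, 0]},
    {"travel": [0.0121, 0.0307, 0], "turn": [0, 0, 0]},
    {"travel": [0.0121, 0.0307, 0], "turn": [0, 0, 0]},
    {"travel": [0.0121, 0.0307, 0], "turn": [0, 0, 0]},
    {"travel": [0.0121, 0.0307, 0], "turn": [0, 0, 0]},
    {"travel": [0.0121, 0.0307, 0], "turn": [0, 0, 0]},
    {"travel": [0.0121, 0.0307, 0], "turn": [0, 0, 0]},
    {"travel": [0.0121, 0.0307, 0], "turn": [0, 0, 0]},
    {"travel": [0.0121, 0.0307, 0], "turn": [0, 0, 0]}
  ]
}}

```text
t: 46.2
position: [0.6776, -0.0643, 0.2688]
ee_rot: [[-0.138, 0.99, -0.002], [0.99, 0.138, 0.0], [0.0, -0.002, -1.0]]
contact_force: [-0.5, -1.5, -2.2]
gripper_width: 0.0654
gripper_force: 30.0
```

{"name": "carry_out", "arguments": {
  "motion": [
    {"travel": [0, 0, 0.02], "turn": [0, 0, 0]},
    {"travel": [0, 0, 0.02], "turn": [0, 0, 0]},
    {"travel": [0, 0, 0], "turn": [0, 0, 0]},
    {"travel": [0, 0, 0], "turn": [0, 0, 0]},
    {"travel": [0, 0, 0], "turn": [0, 0, 0]},
    {"travel": [0, 0, 0], "turn": [0, 0, 0]}
  ]
}}

```text
t: 46.7
position: [0.6767, -0.0657, 0.2319]
ee_rot: [[-0.141, 0.99, 0.002], [0.99, 0.141, -0.0], [-0.001, 0.002, -1.0]]
contact_force: [-0.5, 0.4, -2.5]
gripper_width: 0.0658
gripper_force: 30.0
```

Run:
```python
from h import *
go(.6762,-.0657,.1918,8.2)
```

```text
t=46.7 pos [ 0.6767 -0.0657  0.2319] phi 8.1 tilt [ 0.002  -0.0003] | turn 1 x -0.0006; shift total [ 0.0001 -0.0005  0.0401] = 2 x [ 0.0001 -0.0003  0.02  ]
```

{"name": "carry_out", "arguments": {
  "motion": [
    {"travel": [0, -0.0003, 0.014], "turn": [0, 0, 0]},
    {"travel": [0, 0, 0.012], "turn": [0, 0, 0]},
    {"travel": [0, 0, 0.007], "turn": [0, 0, 0]},
    {"travel": [0, 0, 0.004], "turn": [0, 0, 0]},
    {"travel": [0, 0, 0.002], "turn": [0, 0, 0]},
    {"travel": [0, 0, 0], "turn": [0, 0, 0]},
    {"travel": [0, 0, 0], "turn": [0, 0, 0]},
    {"travel": [0, 0, 0], "turn": [0, 0, 0]}
  ]
}}

```text
t: 47.37
position: [0.6764, -0.0655, 0.1918]
ee_rot: [[-0.142, 0.99, 0.001], [0.99, 0.142, -0.0], [-0.0, 0.001, -1.0]]
contact_force: [-0.5, -0.2, -1.7]
gripper_width: 0.0659
gripper_force: 30.0
```

{"name": "carry_out", "arguments": {
  "motion": [
    {"travel": [0, 0, 0], "turn": [0, 0, 0]},
    {"travel": [0, 0, 0], "turn": [0, 0, 0]},
    {"travel": [0, 0, 0], "turn": [0, 0, 0]},
    {"travel": [0, 0, 0], "turn": [0, 0, 0]}
  ],
  "gripper": 0.9
}}

```text
t: 47.7
position: [0.6763, -0.0655, 0.1916]
ee_rot: [[-0.142, 0.99, 0.001], [0.99, 0.142, -0.0], [-0.0, 0.0, -1.0]]
contact_force: [-0.2, -0.5, 0.6]
gripper_width: 0.0842
gripper_force: 0.0
```

{"name": "carry_out", "arguments": {
  "motion": [
    {"travel": [0, 0, -0.03], "turn": [0, 0, 0]},
    {"travel": [0, 0, -0.035], "turn": [0, 0, 0]},
    {"travel": [0, 0, -0.035], "turn": [0, 0, 0]},
    {"travel": [0, 0, -0.03], "turn": [0, 0, 0]},
    {"travel": [0, 0, 0], "turn": [0, 0, 0]},
    {"travel": [0, 0, 0], "turn": [0, 0, 0]},
    {"travel": [0, 0, 0], "turn": [0, 0, 0]}
  ]
}}

```text
t: 48.28
position: [0.6761, -0.0655, 0.3201]
ee_rot: [[-0.142, 0.99, -0.001], [0.99, 0.142, 0.0], [0.0, -0.001, -1.0]]
contact_force: [0.4, 0.1, -1.0]
gripper_width: 0.0847
gripper_force: 0.0
```

Run:
```python
from h import *
c,p,d=wlook(.189,.203,'wrist5',(.55,.85,-.2,.1))
for a,b in((.153,.167),(.117,.131)):
    for o in comps(c,d,a,b,(.55,.85,-.2,.1),100):print(*o)
p,d=r.snapshot('side');cv2.imwrite('pics/side5.png',p[:,:,::-1])
```

```text
w [ 0.6767 -0.0653] [0.1094 0.0656] 98.2912 0.1956 [277. 203.] 9711
[ 0.6686021  -0.00515826] [0.07957751 0.01868365] 8.218454 0.12354000720463099 [278. 130.] 1309
```

View pics/side5.png

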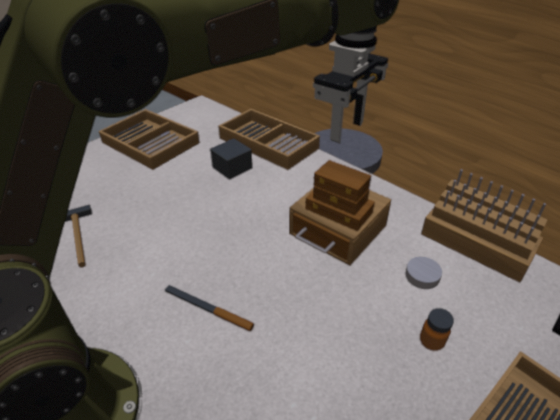

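View pics/wrist5.png

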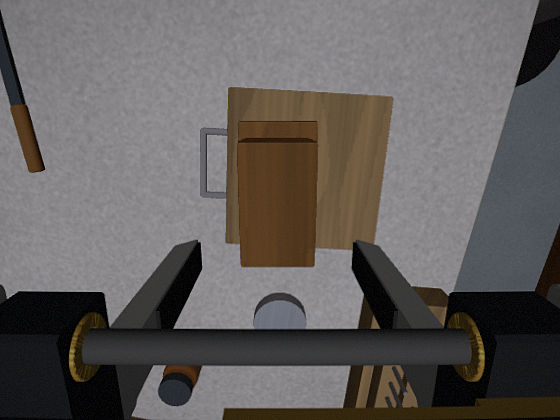

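Side view: the bench is clear, the two cases sit square on the large case at (340,190), and the drawer is shut. The wrist view confirms the column is aligned on the large case within 1 mm. Handing in.

```bash
python3 -c "
from rig import r
print(r.hand_in())"
```

```text
the job is handed in; nothing more can be done
None
```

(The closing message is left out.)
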